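# Oil the muddlers and hang them to drip

### The job

Oil the wooden muddlers for winter: tip the creamer's loose lid up by its tab, lift it off and lay it flat on the shelf beside it. Then take the muddlers from the wooden block in the band order red, yellow, green, blue (skip any that are missing); dip each one's tip nearly to the bottom of the creamer and hang it tip down through a free eyelet of the steel drip rack, fully home on its shoulder, before taking the next. Finally put the lid back flush on the creamer, and leave the tumbler, timer, rice box and spoon rest where they are and the creamer upright throughout.

Things in the scene. Friction and masses are not known exactly. Their poses are not given: they have to be found in the camera images.
- muddler_red: wooden muddler with a red band round its handle's top; may be absent (None). Shaft 12 mm across, 60 mm long, last 6 mm tapering to a 7 mm tip; then a handle 28 mm across, 50 mm long, its flat underside the shoulder. Origin: centre of the tip; z towards the handle (shoulder at 60, top at 110 mm). Starts upright in a hole of the block, hung by its shoulder, tip 12 mm above the shelf. 50 g
- muddler_yellow: wooden muddler with a yellow band round its handle's top; may be absent (None). Shaft 12 mm across, 60 mm long, last 6 mm tapering to a 7 mm tip; then a handle 28 mm across, 50 mm long, its flat underside the shoulder. Origin: centre of the tip; z towards the handle (shoulder at 60, top at 110 mm). Starts upright in a hole of the block, hung by its shoulder, tip 12 mm above the shelf. 50 g
- muddler_green: wooden muddler with a green band round its handle's top; may be absent (None). Shaft 12 mm across, 60 mm long, last 6 mm tapering to a 7 mm tip; then a handle 28 mm across, 50 mm long, its flat underside the shoulder. Origin: centre of the tip; z towards the handle (shoulder at 60, top at 110 mm). Starts upright in a hole of the block, hung by its shoulder, tip 12 mm above the shelf. 50 g
- muddler_blue: wooden muddler with a blue band round its handle's top; may be absent (None). Shaft 12 mm across, 60 mm long, last 6 mm tapering to a 7 mm tip; then a handle 28 mm across, 50 mm long, its flat underside the shoulder. Origin: centre of the tip; z towards the handle (shoulder at 60, top at 110 mm). Starts upright in a hole of the block, hung by its shoulder, tip 12 mm above the shelf. 50 g
- block: fixed block of brown wood, 60 (x) x 192 (y) x 72 mm high, in which the muddlers start; four 17 mm holes in a row along its y axis at y = -72, -24, 24, 72 mm. Origin at the centre of its underside
- rack: fixed steel drip rack: flat bar 46 (x) x 192 (y) x 8 mm, upper face 78 mm above the shelf, on end posts at y = +-92 mm over a dark 70 x 200 mm tray; four brass-collared eyelets along its y axis at -72, -24, 24, 72 mm. Origin: centre of its underside. A muddler fully home has its shoulder on the bar and its tip 18 mm above the shelf
- eyelet0 (a point): eyelet 0 of the rack: centre of the hole's mouth on the bar's upper face, 78 mm above the shelf; the hole is 17 mm across and goes right through the 8 mm bar; the z axis points up
- eyelet1 (a point): eyelet 1 of the rack: centre of the hole's mouth on the bar's upper face, 78 mm above the shelf; the hole is 17 mm across and goes right through the 8 mm bar; the z axis points up
- eyelet2 (a point): eyelet 2 of the rack: centre of the hole's mouth on the bar's upper face, 78 mm above the shelf; the hole is 17 mm across and goes right through the 8 mm bar; the z axis points up
- eyelet3 (a point): eyelet 3 of the rack: centre of the hole's mouth on the bar's upper face, 78 mm above the shelf; the hole is 17 mm across and goes right through the 8 mm bar; the z axis points up
- creamer: loose round blue ceramic creamer, the oil pot (imagined full): 70 mm high, 92 mm across outside, 80 mm inside at the mouth, floor 6 mm thick; loop handle on its +x side reaching 77 mm from the axis; a small lip outside at +y. Origin: centre of its underside, z up. About 0.45 kg
- lid: loose white ceramic lid: disc 94 mm across, 6 mm thick (z 8 to 14 mm) over a plug 71 mm across, 8 mm deep, that sits inside the mouth. Origin: centre of the plug's underside, z up; seated it is 62 mm above the creamer's. A dark upright finger tab near the rim at x = -30 mm: 9 mm thick (x), 26 mm wide (y), z 14 to 41 mm. About 90 g
- tab (a point): centre of the top edge of the lid's finger tab (lid frame x = -30, z = 41 mm); axes as the lid's
- tumbler: short glass tumbler, 72 mm across, 80 mm high; leave alone. Origin at the centre of its underside
- timer: round stainless steel timer with a dial, 72 mm across, 64 mm high; leave alone. Origin at the centre of its underside
- rice_box: white plastic rice container with a green lid and a grey latch, 96 x 96 x 116 mm high; leave alone. Origin at the centre of its underside
- spoon_rest: flat wooden spoon rest, 84 mm dish with a handle to -x, 10 mm high; leave alone. Origin under the dish's centre
Not all that is in view belongs to the job. What is shaped like the muddler_red but turquoise is not meant.

How it is judged:
By the outcome, as a careful person would: the job done as asked, in the order asked, and still so for the second after the job is handed in, with the robot touching nothing.
Of muddler_red, muddler_yellow, muddler_green, muddler_blue only 2 to 3 are there at a start; the rules pass over those that are not, and their reading is None.
At some moment in a run one of creamer may be knocked a few centimetres aside while the robot is not near it.
It also fails if it takes over 210 s, if anything falls off the work surface, if the arm or the gripper's body presses on something with over 40 N, if the wrist force passes 120 N, or if a joint passes its speed limit or range.

### The arm

A 6-joint arm with a two-finger parallel gripper is mounted at the origin on the work surface. World frame = base frame: x ahead of the robot, y to its left, z up, the work surface at z = 0. Lengths are in m, angles in rad, forces in N, time in s.
With the tool pointing down it reaches from about 0.25 to 0.725 m from the base axis. Payload 9.7 kg.
Tool frame: the origin (TCP) lies on the centre line of the jaws, within the pads' length; the fingertips stand 8 mm ahead of it and the grasp point (between the pads) lies 11 mm behind it; z points along the fingers, y is the line along which they close (so a half turn about z gives the same grasp; the last joint's range is limited). The gripper opens to 85 mm and grips with 20 to 120 N. Pads are 22 mm wide; open, the fingers measure 114 mm over their backs; the gripper's body (76 mm by 85 mm) begins 54 mm behind the grasp point. The pads swing forward as they close: fully open they stand 13 mm farther back than shut.
Start: joints at [1.159, 0.087, 0.176, 1.66, 0, 1.571], TCP at [0.22, 0.504, 0.239] pointing down, gripper open.
Joint ranges: [-3.13, 3.13], [-0.85, 1.81], [-1.15, 1.24], [-2.2, 2.28], [-1.44, 1.52], [-3.14, 3.14]. Speed limits (rad/s): [2.22, 2.22, 2.57, 3.14, 3.14, 3.14].

### API

Orientations are given as a 3x3 rotation matrix whose columns are the frame's x, y, z axes.
In Python, from bench import sense, read_camera, sign_off gives the robot as it stands.
- The arm moves only by the tool carry_out, never from a script. Its argument "targets" is a list of rows, each a list of 2 entries, a list of its own where there are three numbers: the shift along the tool's x, y, z in units of 0.025 m (1.0 is 0.025 m), then the turn, a rotation vector about the tool's x, y, z in units of 120 degrees (1.0 is 120 degrees). In form: [[[tx, ty, tz], [rx, ry, rz]], ...]. A call has exactly 5 rows; each row shifts and turns the commanded pose from where the row before left it, along the tool's axes as they then stand; what a row does not reach is not made up. A row lasts 1/12 s, in which the tool goes at most 41.7 mm and 7.16 degrees, less where a joint would pass 70% of its speed; a pose out of reach is approached as far as the arm can. A call with a number of a shift or a turn outside -1 to 1 is refused whole. A call with a gripper value outside its range is refused whole. "gripper" is the opening, from 0 (shut) to 1 (fully open), set as the call begins (left out, the last holds). The fingers move at their own pace and stop on an object; the grip force is fixed at half the most. Time passes only in rows, so rows that do not move let the fingers close, or fill a call up. It gives the time, the measured TCP pose, the force, the opening and the grip force at its end, in the units of the state.
- sense(): the state, without advancing time (a new reading comes with each control period).
- read_camera(name): name is "scene" or "top"; returns a dict with "frame" (384x512x3 uint8, red, green, blue), "intrinsics" (3x3 intrinsics, pixels), "R" (3x3) and "t" (3): a world point X has camera coordinates R X + t. Camera axes: x right, y down, z forward; pixel columns grow to the right and rows downward; lengths in m; the calibration is good to about 2 mm. A picture is of the moment at which its call begins. There is no depth.
- sign_off(): hands the job in; it is judged then, once.
The state is a dict: "time": time; "q": joint angles; "joint_velocities": joint speeds; "tau": joint torques, N m; "tool_pos": TCP position; "ee_rot": TCP orientation; "contact_force": force on the tool from outside, world axes, zero at the start; "moment": the same for the moment, N m; "gripper_width": opening from 0.0 (shut) to 1.0 (fully open); "gripper_force": force on a finger pad.
Only numpy, scipy, OpenCV 4.12 (cv2) and the standard library are available. Lean on these libraries where they do the work, as an engineer would, in place of code of your own. Each camera call takes 0.05 s, during which the arm holds its last target. There are 200 camera calls.

## Working session

There is one attempt and no reset: what is moved stays moved. The work goes in short steps, Python scripts to look and compute and a tool call to move; the robot and the scene stay as the last step left them, time stands still between calls to the robot, and variables do not carry over. Pictures are saved under pics/ and viewed, at most 14 in all, crops included, and the job is handed in when it is done.

Besides the shell and the picture viewer there is one more tool, called after "Emit:" by a JSON object that holds its "method" and its "body", one argument or row to a line. carry_out: Moves the arm, as the interface text tells. Shifts and turns lie within -1 to 1; 1 stands for 0.025 m of shift or 120 degrees of turn. Its arguments: {"type":"object","properties":{"targets":{"type":"array","items":{"type":"array"}},"gripper":{"type":"number"}},"required":["targets"]}

```bash
ls; mkdir -p pics
python3 - <<'E'
from bench import *
import cv2,numpy as np
s=sense()
for k in s: print(k,np.round(s[k],3).tolist())
for n in("scene","top"):
    c=read_camera(n); cv2.imwrite(f"pics/{n}0.png",c["frame"][:,:,::-1])
    print(n,np.round(c["intrinsics"],1).tolist(),np.round(-c["R"].T@c["t"],3),np.round(c["R"],3).tolist())
E
```

```text
pics
time 0.0
q [1.159, 0.087, 0.175, 1.66, -0.0, 1.571]
joint_velocities [-0.001, 0.001, 0.0, 0.001, 0.001, 0.0]
tau [0.001, -52.039, 46.48, 0.016, -0.0, 0.0]
tool_pos [0.22, 0.504, 0.239]
ee_rot [[-0.916, 0.4, -0.001], [0.4, 0.916, -0.001], [-0.0, -0.001, -1.0]]
contact_force [-0.311, 0.265, 0.493]
moment [-0.005, -0.007, 0.0]
gripper_force 0.0
gripper_width 0.998
scene [[446.7, 0.0, 251.4], [0.0, 446.7, 191.9], [0.0, 0.0, 1.0]] [1.539 0.04  0.74 ] [[0.042, 0.999, -0.018], [0.545, -0.037, -0.838], [-0.838, 0.025, -0.546]]
top [[389.5, 0.0, 248.8], [0.0, 389.5, 190.1], [0.0, 0.0, 1.0]] [0.335 0.049 1.278] [[-0.0, -1.0, -0.004], [-0.985, 0.001, -0.175], [0.175, 0.004, -0.985]]
```

View pics/scene0.png

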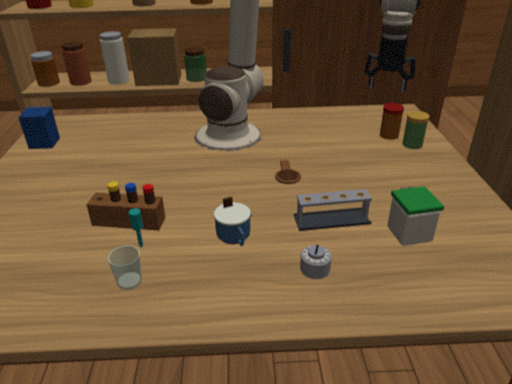

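View pics/top0.png

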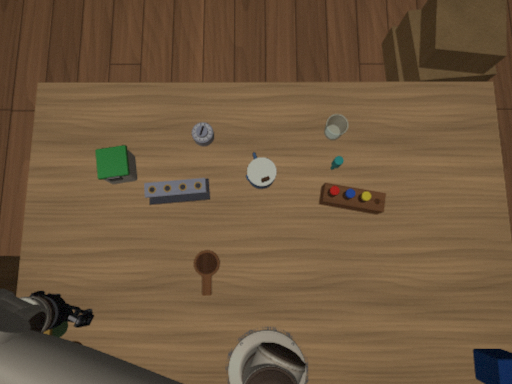

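The scene view shows the block (90–165, 185–228) holding yellow, blue and red (green is missing), the turquoise decoy at (137,225), the creamer at (233,222) and the rack at (333,210). Top view has the creamer at (261,172), the rack eyelets at row ~187 and the block at (352,198). Next I'll zoom in.

```bash
cat > h.py <<'E'
import numpy as np,cv2
from bench import *
def ray(c,p,z):
    "world points on plane z seen at pixels p"
    p=np.atleast_2d(p).astype(float); K,R,t=(np.array(c[k]) for k in("intrinsics","R","t"))
    d=np.c_[p,np.ones(len(p))]@np.linalg.inv(K).T@R; o=-R.T@t
    return o+d*((z-o[2])/d[:,2])[:,None]
def proj(c,X):
    K,R,t=(np.array(c[k]) for k in("intrinsics","R","t")); q=(np.atleast_2d(X)@R.T+t)@K.T; return q[:,:2]/q[:,2:]
def hsv(c): return cv2.cvtColor(c["frame"],cv2.COLOR_RGB2HSV)
def blobs(m,amin=8):
    n,l,s,ce=cv2.connectedComponentsWithStats(m.astype(np.uint8)); return [(ce[i].round(1).tolist(),s[i].tolist(),l==i) for i in range(1,n) if s[i][4]>=amin]
def crop(c,x0,x1,y0,y1,k,name): cv2.imwrite("pics/"+name,cv2.resize(c["frame"][y0:y1,x0:x1,::-1],None,fx=k,fy=k,interpolation=cv2.INTER_CUBIC))
E
python3 - <<'E'
from h import *
c=read_camera("top"); crop(c,140,395,110,225,3,"t1.png")
d=read_camera("scene"); crop(d,80,380,170,290,2.6,"s1.png")
H=hsv(c)
for n,lo,hi in(("red",0,4),("yel",24,32),("blue",105,125),("turq",85,98)):
    m=(H[...,0]>=lo)&(H[...,0]<=hi)&(H[...,1]>150)&(H[...,2]>60); m[:110]=0;m[225:]=0
    for ce,s,_ in blobs(m): print(n,ce,s,ray(c,ce,.122).round(4).tolist())
m=(H[...,1]<60)&(H[...,2]>150);m[:150]=0;m[195:]=0;m[:,:235]=0;m[:,300:]=0
for ce,s,l in blobs(m,100):
    print("lid",ce,s); cn,_=cv2.findContours(l.astype(np.uint8),0,1); h=cv2.convexHull(cn[0])[:,0]; (x,y),r=cv2.minEnclosingCircle(h); print(x,y,r,ray(c,(x,y),.076),ray(c,ce,.076)); print(cv2.fitEllipse(cn[0]))
m=(H[...,2]<60);m[:150]=0;m[195:]=0;m[:,:235]=0;m[:,300:]=0
for ce,s,l in blobs(m,4): print("dark",ce,s,ray(c,ce,.1))
E
```

```text
red [334.0, 190.1] [330, 186, 9, 9, 68] [[0.5401, -0.203, 0.122]]
yel [365.8, 195.8] [362, 191, 9, 10, 69] [[0.5226, -0.2977, 0.122]]
blue [349.7, 193.1] [346, 189, 9, 9, 62] [[0.5309, -0.2498, 0.122]]
turq [338.6, 160.2] [335, 157, 8, 8, 45] [[0.6327, -0.2206, 0.122]]
lid [261.0, 170.3] [247, 157, 29, 28, 585]
261.2407531738281 171.0 14.553418159484863 [[0.6097452  0.01436466 0.076     ]] [[0.61201325 0.01511247 0.076     ]]
((261.25274658203125, 170.9191436767578), (26.760541915893555, 28.285505294799805), 95.7955551147461)
dark [264.8, 179.4] [262, 178, 7, 4, 11] [[0.57770106 0.00422656 0.1       ]]
dark [263.7, 186.3] [257, 184, 14, 4, 19] [[0.55604748 0.00776953 0.1       ]]
```

View pics/t1.png

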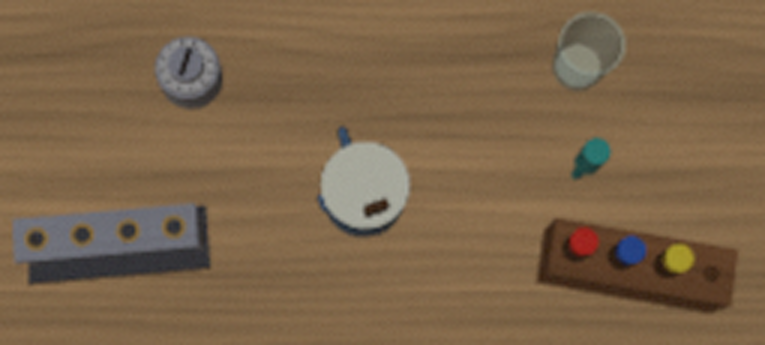

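View pics/s1.png

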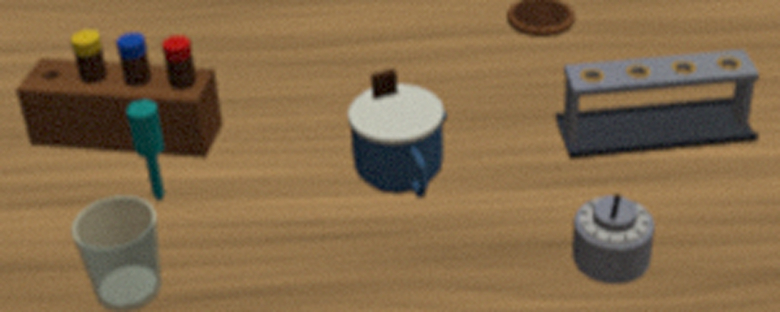

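Red, blue and yellow caps are cleanly seen, the fourth hole is empty, and the tab is at top (265,179). Rack eyelets are at top ≈(152..198, 189..186). Next: measure the eyelets and the tab.

Run:
```python
from h import *
c=read_camera("top");d=read_camera("scene");H=hsv(c);D=hsv(d)
for nm,cam,I,box in(("top",c,H,(178,196,144,206)),("scene",d,D,(188,204,298,366))):
    y0,y1,x0,x1=box; m=np.zeros(I.shape[:2],bool); s=I[y0:y1,x0:x1]; m[y0:y1,x0:x1]=(s[...,0]>8)&(s[...,0]<32)&(s[...,1]>70)
    for ce,st,l in blobs(m,6):
        cn,_=cv2.findContours(l.astype(np.uint8),0,1); h=cv2.convexHull(cn[0])[:,0]; M=cv2.moments(h); q=(M["m10"]/M["m00"],M["m01"]/M["m00"]) if M["m00"] else ce
        print(nm,np.round(q,1),st,ray(cam,q,.078).round(4).tolist())
# caps in the scene view
for n,lo,hi in(("red",0,4),("yel",24,32),("blue",105,125)):
    m=(D[...,0]>=lo)&(D[...,0]<=hi)&(D[...,1]>150)&(D[...,2]>60); m[:175]=0;m[210:]=0;m[:,170:]=0
    for ce,s,_ in blobs(m): print(n,ce,s,ray(d,ce,.118).round(4).tolist())
m=(D[...,1]<60)&(D[...,2]>150);m[:200]=0;m[235:]=0;m[:,:210]=0;m[:,255:]=0
for ce,s,l in blobs(m,100):
    cn,_=cv2.findContours(l.astype(np.uint8),0,1); e=cv2.fitEllipse(cv2.convexHull(cn[0])); print("lid",e,s,ray(d,e[0],.076))
m=(D[...,2]<70);m[:190]=0;m[215:]=0;m[:,:215]=0;m[:,245:]=0
for ce,s,l in blobs(m,10): print("tab",ce,s,ray(d,ce,.09))
T=np.array([[.5777,.0042,.1]]);print(proj(c,T),proj(d,T))
```

```text
top [160.2 179.4] [144, 178, 49, 5, 132] [[0.5825, 0.3325, 0.078]]
top [182.3 186.4] [179, 183, 8, 8, 30] [[0.56, 0.2623, 0.078]]
top [197.3 185. ] [194, 182, 8, 7, 31] [[0.5644, 0.2152, 0.078]]
top [166.9 187.9] [164, 185, 7, 7, 28] [[0.5554, 0.3104, 0.078]]
top [151.5 189. ] [148, 186, 8, 7, 30] [[0.5519, 0.3585, 0.078]]
scene [321.3 190.1] [298, 188, 68, 7, 261] [[0.527, 0.261, 0.078]]
scene [360.1 193.9] [356, 192, 9, 5, 31] [[0.5525, 0.3607, 0.078]]
scene [325.2 197. ] [321, 195, 9, 5, 29] [[0.5611, 0.2654, 0.078]]
scene [342.7 195.5] [338, 194, 10, 4, 28] [[0.557, 0.3129, 0.078]]
scene [307.1 198.8] [303, 197, 9, 5, 30] [[0.5662, 0.2165, 0.078]]
scene [353.  202.2] [337, 201, 26, 3, 46] [[0.5904, 0.3329, 0.078]]
red [147.8, 188.1] [143, 184, 10, 10, 75] [[0.5477, -0.1994, 0.118]]
yel [112.8, 185.3] [108, 182, 10, 9, 57] [[0.5274, -0.2943, 0.118]]
blue [130.2, 187.3] [126, 183, 9, 9, 68] [[0.5406, -0.2463, 0.118]]
lid ((231.83309936523438, 212.56626892089844), (21.186519622802734, 36.26110076904297), 87.06714630126953) [214, 202, 37, 22, 574] [[0.61276133 0.01731689 0.076     ]]
tab [227.2, 202.0] [223, 198, 9, 9, 68] [[0.58478803 0.00608046 0.09      ]]
[[264.80861439 179.40032713]] [[226.29906786 197.28185889]]
```

Emit:
{"method": "carry_out", "body": {
  "targets": [
    [[-0.85, -0.5, 0], [0, 0, 0]],
    [[-0.85, -0.5, 0], [0, 0, 0]],
    [[-0.85, -0.5, 0], [0, 0, 0]],
    [[-0.85, -0.5, 0], [0, 0, 0]],
    [[-0.85, -0.5, 0], [0, 0, 0]]
  ],
  "gripper": 1
}}

```text
time: 0.72
tool_pos: [0.2929, 0.4033, 0.2392]
ee_rot: [[-0.917, 0.4, 0.0], [0.4, 0.917, 0.0], [0.0, 0.0, -1.0]]
contact_force: [0.6, 1.3, -0.1]
gripper_width: 1.001
gripper_force: 0.0
```

Emit:
{"method": "carry_out", "body": {
  "targets": [
    [[-0.85, -0.5, 0], [0, 0, 0]],
    [[-0.85, -0.5, 0], [0, 0, 0]],
    [[-0.85, -0.5, 0], [0, 0, 0]],
    [[-0.85, -0.5, 0], [0, 0, 0]],
    [[-0.85, -0.5, 0], [0, 0, 0]]
  ]
}}

```text
time: 1.13
tool_pos: [0.3654, 0.3034, 0.2393]
ee_rot: [[-0.916, 0.4, 0.0], [0.4, 0.916, 0.0], [-0.0, 0.0, -1.0]]
contact_force: [-0.1, 0.6, 0.5]
gripper_width: 0.997
gripper_force: 0.0
```

Emit:
{"method": "carry_out", "body": {
  "targets": [
    [[-0.85, -0.5, 0], [0, 0, 0]],
    [[-0.85, -0.5, 0], [0, 0, 0]],
    [[-0.85, -0.5, 0], [0, 0, 0]],
    [[-0.85, -0.5, 0], [0, 0, 0]],
    [[-0.85, -0.5, 0], [0, 0, 0]]
  ]
}}

```text
time: 1.55
tool_pos: [0.4377, 0.2035, 0.2394]
ee_rot: [[-0.916, 0.4, 0.0], [0.4, 0.916, 0.0], [-0.0, 0.0, -1.0]]
contact_force: [0.5, -0.7, 0.0]
gripper_width: 1.003
gripper_force: 0.0
```

Emit:
{"method": "carry_out", "body": {
  "targets": [
    [[-0.85, -0.5, 0], [0, 0, 0]],
    [[-0.85, -0.5, 0], [0, 0, 0]],
    [[-0.85, -0.5, 0], [0, 0, 0]],
    [[-0.85, -0.5, 0], [0, 0, 0]],
    [[-0.85, -0.5, 0], [0, 0, 0]]
  ]
}}

```text
time: 1.97
tool_pos: [0.5101, 0.1037, 0.2393]
ee_rot: [[-0.916, 0.4, 0.0], [0.4, 0.916, 0.0], [-0.0, 0.0, -1.0]]
contact_force: [-0.5, 0.8, 0.2]
gripper_width: 1.002
gripper_force: 0.0
```

Emit:
{"method": "carry_out", "body": {
  "targets": [
    [[-0.85, -0.5, 0], [0, 0, 0]],
    [[-0.85, -0.5, 0], [0, 0, 0]],
    [[-0.85, -0.5, 0], [0, 0, 0]],
    [[-0.85, -0.5, 0], [0, 0, 0]],
    [[-0.85, -0.5, 0], [0, 0, 0]]
  ]
}}

```text
time: 2.38
tool_pos: [0.5825, 0.0039, 0.2392]
ee_rot: [[-0.916, 0.4, -0.0], [0.4, 0.916, 0.0], [0.0, 0.0, -1.0]]
contact_force: [-0.0, 0.2, 0.4]
gripper_width: 1.001
gripper_force: 0.0
```

Emit:
{"method": "carry_out", "body": {
  "targets": [
    [[0, 0, 0], [0, 0, 0.056]],
    [[0, 0, 0], [0, 0, 0.056]],
    [[0, 0, 0], [0, 0, 0.056]],
    [[0, 0, 0], [0, 0, 0.056]],
    [[0, 0, 0], [0, 0, 0.056]]
  ]
}}

```text
time: 2.8
tool_pos: [0.5819, 0.0049, 0.2391]
ee_rot: [[-0.537, 0.844, -0.0], [0.844, 0.537, -0.0], [0.0, -0.0, -1.0]]
contact_force: [-0.1, 0.8, 1.0]
gripper_width: 1.003
gripper_force: 0.0
```

Emit:
{"method": "carry_out", "body": {
  "targets": [
    [[0, 0, 0.5], [0, 0, 0.056]],
    [[0, 0, 0.5], [0, 0, 0.056]],
    [[0, 0, 0.5], [0, 0, 0]],
    [[0, 0, 0], [0, 0, 0]],
    [[0, 0, 0], [0, 0, 0]]
  ]
}}

```text
time: 3.22
tool_pos: [0.5816, 0.005, 0.2014]
ee_rot: [[-0.332, 0.943, -0.001], [0.943, 0.332, -0.0], [0.0, -0.001, -1.0]]
contact_force: [-1.5, 0.2, -0.2]
gripper_width: 0.999
gripper_force: 0.0
```

Emit:
{"method": "carry_out", "body": {
  "targets": [
    [[0, 0, 0.9], [0, 0, 0]],
    [[0, 0, 0.9], [0, 0, 0]],
    [[0, 0, 0.9], [0, 0, 0]],
    [[0, 0, 0.6], [0, 0, 0]],
    [[0, 0, 0.4], [0, 0, 0]]
  ],
  "gripper": 0.45
}}

```text
time: 3.63
tool_pos: [0.5816, 0.005, 0.1084]
ee_rot: [[-0.332, 0.943, -0.001], [0.943, 0.332, -0.0], [0.0, -0.001, -1.0]]
contact_force: [0.9, 0.7, 0.1]
gripper_width: 0.447
gripper_force: 0.0
```

Emit:
{"method": "carry_out", "body": {
  "targets": [
    [[0, 0, 0.4], [0, 0, 0]],
    [[0, 0, 0.3], [0, 0, 0]],
    [[0, 0, 0.06], [0, 0, 0]],
    [[0, 0, 0], [0, 0, 0]],
    [[0, 0, 0], [0, 0, 0]]
  ]
}}

```text
time: 4.05
tool_pos: [0.5823, 0.005, 0.0911]
ee_rot: [[-0.332, 0.943, 0.001], [0.943, 0.332, 0.0], [-0.0, 0.001, -1.0]]
contact_force: [-0.3, -0.3, 0.3]
gripper_width: 0.447
gripper_force: 0.0
```

Emit:
{"method": "carry_out", "body": {
  "targets": [
    [[0, 0, 0], [0, 0, 0]],
    [[0, 0, 0], [0, 0, 0]],
    [[0, 0, 0], [0, 0, 0]],
    [[0, 0, 0], [0, 0, 0]],
    [[0, 0, 0], [0, 0, 0]]
  ],
  "gripper": 0
}}

```text
time: 4.47
tool_pos: [0.5823, 0.005, 0.0911]
ee_rot: [[-0.332, 0.943, 0.001], [0.943, 0.332, 0.0], [-0.0, 0.001, -1.0]]
contact_force: [-0.1, 0.6, 6.1]
gripper_width: 0.091
gripper_force: 60.5
```

Emit:
{"method": "carry_out", "body": {
  "targets": [
    [[0, 0, 0], [0, 0, 0]],
    [[0, 0, 0], [0, 0, 0]],
    [[0, 0, 0], [0, 0, 0]],
    [[0, 0, 0], [0, 0, 0]],
    [[0, 0, 0], [0, 0, 0]]
  ]
}}

```text
time: 4.88
tool_pos: [0.5823, 0.005, 0.0911]
ee_rot: [[-0.332, 0.943, 0.001], [0.943, 0.332, 0.0], [-0.0, 0.001, -1.0]]
contact_force: [0.4, -0.3, 6.1]
gripper_width: 0.091
gripper_force: 60.5
```

Emit:
{"method": "carry_out", "body": {
  "targets": [
    [[0, 0.04, -0.11], [0.017, 0, 0]],
    [[0, 0.04, -0.11], [0.017, 0, 0]],
    [[0, 0.04, -0.11], [0.017, 0, 0]],
    [[0, 0.04, -0.11], [0.017, 0, 0]],
    [[0, 0.04, -0.11], [0.017, 0, 0]]
  ]
}}

```text
time: 5.3
tool_pos: [0.5874, 0.0069, 0.1037]
ee_rot: [[-0.332, 0.928, -0.169], [0.943, 0.326, -0.059], [-0.0, -0.179, -0.984]]
contact_force: [0.8, -0.3, 0.5]
gripper_width: 0.087
gripper_force: 59.8
```

Emit:
{"method": "carry_out", "body": {
  "targets": [
    [[0, -0.04, -0.2], [0, 0, 0]],
    [[0, -0.08, -0.4], [0, 0, 0]],
    [[0, -0.1, -0.6], [0, 0, 0]],
    [[0, -0.1, -0.6], [0, 0, 0]],
    [[0, -0.1, -0.6], [0, 0, 0]]
  ]
}}

```text
time: 5.72
tool_pos: [0.5875, 0.0069, 0.1661]
ee_rot: [[-0.331, 0.929, -0.166], [0.943, 0.326, -0.058], [-0.0, -0.176, -0.984]]
contact_force: [-0.1, -0.5, -0.8]
gripper_width: 0.086
gripper_force: 59.6
```

Emit:
{"method": "carry_out", "body": {
  "targets": [
    [[0, 0, 0], [-0.017, 0, 0]],
    [[0, 0, 0], [-0.017, 0, 0]],
    [[0, 0, 0], [-0.017, 0, 0]],
    [[0, 0, 0], [-0.017, 0, 0]],
    [[0, 0, 0], [-0.017, 0, 0]]
  ]
}}

```text
time: 6.13
tool_pos: [0.5875, 0.0069, 0.1657]
ee_rot: [[-0.332, 0.943, 0.004], [0.943, 0.332, 0.001], [-0.0, 0.004, -1.0]]
contact_force: [-0.3, -0.0, -0.9]
gripper_width: 0.09
gripper_force: 59.7
```

Run:
```python
from h import *
d=read_camera("scene"); crop(d,140,310,110,260,4,"s2.png")
```

```text
(no output)
```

View pics/s2.png

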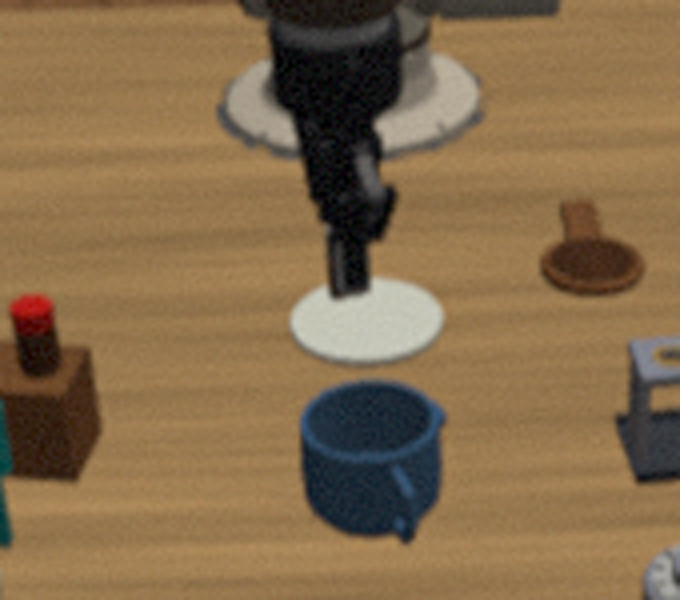

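The lid is gripped level at (365,318) in the crop, and the creamer stands upright and open at (370,450). Next I'll lay it down.

Emit:
{"method": "carry_out", "body": {
  "targets": [
    [[-0.4, -0.96, 0], [0, 0, 0]],
    [[-0.4, -0.96, 0], [0, 0, 0]],
    [[-0.4, -0.96, 0], [0, 0, 0]],
    [[-0.4, -0.96, 0], [0, 0, 0]],
    [[-0.4, -0.96, 0], [0, 0, 0]]
  ]
}}

```text
time: 6.6
tool_pos: [0.4899, -0.0806, 0.1652]
ee_rot: [[-0.332, 0.943, 0.001], [0.943, 0.332, -0.0], [-0.001, 0.001, -1.0]]
contact_force: [0.0, -0.1, -0.1]
gripper_width: 0.092
gripper_force: 59.7
```

Emit:
{"method": "carry_out", "body": {
  "targets": [
    [[-0.5, -0.96, 0.5], [0, 0, 0]],
    [[0, 0, 0.9], [0, 0, 0]],
    [[0, 0, 0.9], [0, 0, 0]],
    [[0, 0, 0.9], [0, 0, 0]],
    [[0, 0, 0.7], [0, 0, 0]]
  ]
}}

```text
time: 7.02
tool_pos: [0.4719, -0.0998, 0.0662]
ee_rot: [[-0.331, 0.944, 0.0], [0.944, 0.331, -0.0], [-0.0, 0.0, -1.0]]
contact_force: [-1.0, 0.1, -0.4]
gripper_width: 0.09
gripper_force: 59.7
```

Emit:
{"method": "carry_out", "body": {
  "targets": [
    [[0, 0, 0.6], [0, 0, 0]],
    [[0, 0, 0.4], [0, 0, 0]],
    [[0, 0, 0.2], [0, 0, 0]],
    [[0, 0, 0.14], [0, 0, 0]],
    [[0, 0, 0.08], [0, 0, 0]]
  ]
}}

```text
time: 7.43
tool_pos: [0.4729, -0.0997, 0.032]
ee_rot: [[-0.332, 0.943, 0.001], [0.943, 0.332, -0.0], [-0.0, 0.001, -1.0]]
contact_force: [-0.3, -1.4, -1.4]
gripper_width: 0.086
gripper_force: 59.7
```

Emit:
{"method": "carry_out", "body": {
  "targets": [
    [[0, 0, 0.04], [0, 0, 0]],
    [[0, 0, 0.04], [0, 0, 0]],
    [[0, 0, 0.02], [0, 0, 0]],
    [[0, 0, 0], [0, 0, 0]],
    [[0, 0, 0], [0, 0, 0]]
  ]
}}

```text
time: 7.85
tool_pos: [0.4728, -0.0997, 0.0293]
ee_rot: [[-0.332, 0.943, 0.0], [0.943, 0.332, -0.0], [-0.0, 0.0, -1.0]]
contact_force: [-0.3, 0.4, -0.8]
gripper_width: 0.09
gripper_force: 59.7
```

Emit:
{"method": "carry_out", "body": {
  "targets": [
    [[0, 0, 0], [0, 0, 0]],
    [[0, 0, 0], [0, 0, 0]],
    [[0, 0, 0], [0, 0, 0]],
    [[0, 0, 0], [0, 0, 0]],
    [[0, 0, 0], [0, 0, 0]]
  ],
  "gripper": 0.45
}}

```text
time: 8.27
tool_pos: [0.4727, -0.0996, 0.0291]
ee_rot: [[-0.332, 0.943, 0.0], [0.943, 0.332, -0.0], [-0.0, 0.0, -1.0]]
contact_force: [0.1, 0.2, -1.0]
gripper_width: 0.446
gripper_force: 0.0
```

Emit:
{"method": "carry_out", "body": {
  "targets": [
    [[0, 0, -0.5], [0, 0, 0]],
    [[0, 0, -1], [0, 0, 0]],
    [[0, 0, -1], [0, 0, 0]],
    [[0, 0, -1], [0, 0, 0]],
    [[0, 0, -1], [0, 0, 0]]
  ]
}}

```text
time: 8.68
tool_pos: [0.4725, -0.0996, 0.1427]
ee_rot: [[-0.332, 0.943, -0.0], [0.943, 0.332, -0.0], [-0.0, -0.0, -1.0]]
contact_force: [-0.1, -0.2, -0.7]
gripper_width: 0.454
gripper_force: 0.0
```

Emit:
{"method": "carry_out", "body": {
  "targets": [
    [[0, 0, -1], [0, 0, 0.0542]],
    [[0, 0, -1], [0, 0, 0.0542]],
    [[0, 0, 0], [0, 0, 0.0542]],
    [[0, 0, 0], [0, 0, 0]],
    [[0, 0, 0], [0, 0, 0]]
  ],
  "gripper": 0.8
}}

```text
time: 9.1
tool_pos: [0.4726, -0.0996, 0.1912]
ee_rot: [[-0.001, 1.0, -0.0], [1.0, 0.001, 0.0], [0.0, -0.0, -1.0]]
contact_force: [-0.2, 0.7, -0.7]
gripper_width: 0.8
gripper_force: 0.0
```

Emit:
{"method": "carry_out", "body": {
  "targets": [
    [[-0.815, 0.547, 0], [0, 0, 0]],
    [[-0.815, 0.547, 0], [0, 0, 0]],
    [[-0.815, 0.547, 0], [0, 0, 0]],
    [[-0.815, 0.547, 0], [0, 0, 0]],
    [[-0.815, 0.547, 0], [0, 0, 0]]
  ]
}}

```text
time: 9.52
tool_pos: [0.5409, -0.2025, 0.1901]
ee_rot: [[-0.002, 1.0, -0.002], [1.0, 0.002, 0.001], [0.001, -0.002, -1.0]]
contact_force: [0.5, 0.9, -0.3]
gripper_width: 0.804
gripper_force: 0.0
```

Emit:
{"method": "carry_out", "body": {
  "targets": [
    [[0, 0, 0.7], [0, 0, 0]],
    [[0, 0, 0.9], [0, 0, 0]],
    [[0, 0, 0.9], [0, 0, 0]],
    [[0, 0, 0.8], [0, 0, 0]],
    [[0, 0, 0.54], [0, 0, 0]]
  ]
}}

```text
time: 9.93
tool_pos: [0.5393, -0.2012, 0.0918]
ee_rot: [[-0.002, 1.0, -0.004], [1.0, 0.002, 0.002], [0.002, -0.004, -1.0]]
contact_force: [0.7, 0.3, -0.7]
gripper_width: 0.8
gripper_force: 0.0
```

Emit:
{"method": "carry_out", "body": {
  "targets": [
    [[0, 0, 0], [0, 0, 0]],
    [[0, 0, 0], [0, 0, 0]],
    [[0, 0, 0], [0, 0, 0]],
    [[0, 0, 0], [0, 0, 0]],
    [[0, 0, 0], [0, 0, 0]]
  ],
  "gripper": 0
}}

```text
time: 10.35
tool_pos: [0.5413, -0.2019, 0.0966]
ee_rot: [[0.002, 1.0, 0.002], [1.0, -0.002, -0.001], [-0.001, 0.002, -1.0]]
contact_force: [0.3, 0.5, 0.1]
gripper_width: 0.315
gripper_force: 58.9
```

Emit:
{"method": "carry_out", "body": {
  "targets": [
    [[0, 0, 0], [0, 0, 0]],
    [[0, 0, 0], [0, 0, 0]],
    [[0, 0, 0], [0, 0, 0]],
    [[0, 0, -0.2], [0, 0, 0]],
    [[0, 0, -0.4], [0, 0, 0]]
  ]
}}

```text
time: 10.77
tool_pos: [0.5401, -0.2014, 0.1098]
ee_rot: [[0.002, 1.0, -0.002], [1.0, -0.002, 0.001], [0.001, -0.002, -1.0]]
contact_force: [-0.4, -0.1, -0.9]
gripper_width: 0.312
gripper_force: 59.0
```

Emit:
{"method": "carry_out", "body": {
  "targets": [
    [[0, 0, -0.8], [0, 0, 0]],
    [[0, 0, -0.9], [0, 0, 0]],
    [[0, 0, -0.9], [0, 0, 0]],
    [[0, 0, -0.5], [0, 0, 0]],
    [[0, 0, 0], [0, 0, 0]]
  ]
}}

```text
time: 11.18
tool_pos: [0.5418, -0.2021, 0.192]
ee_rot: [[0.003, 1.0, 0.005], [1.0, -0.003, -0.002], [-0.002, 0.005, -1.0]]
contact_force: [1.1, -0.2, -0.5]
gripper_width: 0.312
gripper_force: 59.0
```

Run:
```python
from h import *
d=read_camera("scene"); c=read_camera("top")
a=cv2.resize(d["frame"][110:260,90:290],None,fx=3,fy=3); b=cv2.resize(c["frame"][130:230,230:400],(600,353))[:,:200]
b=cv2.resize(c["frame"][150:225,235:385],None,fx=4,fy=1.9999)
cv2.imwrite("pics/s3.png",np.vstack([a,b])[:600,:,::-1])
```

```text
(no output)
```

View pics/s3.png

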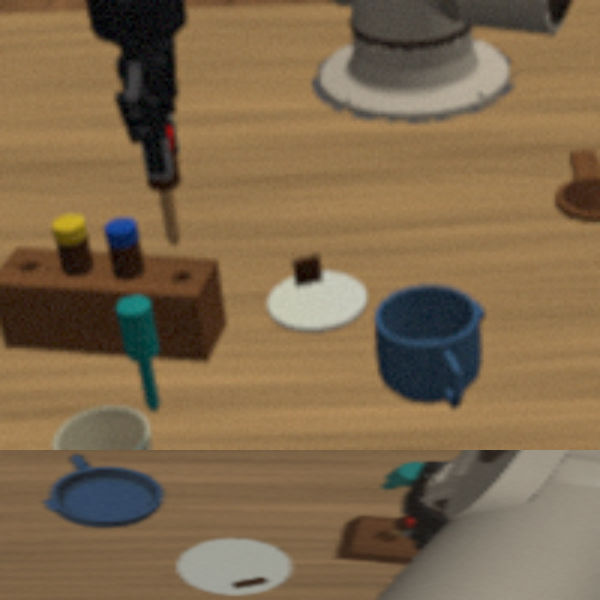

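The red muddler is gripped, its tip at ≈(173,242) in the crop. The lid lies flat on the shelf, with the creamer upright to its right at (428,340). Now measure the creamer and the tip.

```bash
cat >> h.py <<'E'
def creamer(c):
    "creamer centre, from the blue blob's hull seen in the top view: rim circle r=46 at z=.07"
    H=hsv(c); m=(H[...,0]>100)&(H[...,0]<125)&(H[...,1]>90); m[:110]=0;m[250:]=0;m[:,205:210]=0;m[:,:205]=0;m[:,325:]=0
    b=max(blobs(m,100),key=lambda b:b[1][4]); k=cv2.morphologyEx(b[2].astype(np.uint8),cv2.MORPH_OPEN,cv2.getStructuringElement(2,(13,13)))
    cn,_=cv2.findContours(k,0,1); e=cv2.fitEllipse(cn[0]); return e,ray(c,e[0],.07)[0]
E
python3 - <<'E'
from h import *
d=read_camera("scene"); c=read_camera("top"); e,p=creamer(c); print(e,p.round(4))
D=hsv(d)
s=sense();T=np.array(s["tool_pos"]);print(T.round(4),np.array(s["ee_rot"]).round(3).tolist())
X=np.array([T+[0,0,-.083],T+[0,0,-.06]]);print("pred tip,mid-shaft px",proj(d,X))
y0=int(proj(d,X)[1,1])
g=d["frame"].astype(int); 
for r in range(y0-2,y0+8,2): print(r,g[r,138:158].sum(1).tolist())
E
```

```text
((261.5510559082031, 174.899169921875), (21.11226463317871, 23.225313186645508), 79.66014862060547) [0.5984 0.0133 0.07  ]
[ 0.5404 -0.2015  0.1868] [[0.003, 1.0, -0.002], [1.0, -0.003, 0.001], [0.001, -0.002, -1.0]]
pred tip,mid-shaft px [[148.19807978 191.1684218 ]
 [146.93070199 183.76853534]]
181 [383, 350, 353, 362, 349, 343, 280, 186, 159, 212, 242, 316, 361, 367, 358, 365, 367, 361, 376, 362]
183 [363, 353, 345, 350, 348, 363, 308, 214, 162, 194, 236, 279, 346, 347, 365, 352, 355, 342, 357, 353]
185 [343, 326, 330, 328, 327, 337, 321, 236, 178, 187, 195, 268, 331, 340, 329, 322, 331, 336, 329, 324]
187 [336, 345, 349, 329, 357, 322, 322, 237, 202, 188, 206, 239, 314, 331, 338, 335, 339, 335, 334, 334]
189 [347, 346, 349, 341, 351, 339, 343, 298, 197, 174, 207, 225, 280, 343, 334, 341, 345, 329, 332, 338]
```

Emit:
{"method": "carry_out", "body": {
  "targets": [
    [[0.866, 0.268, 0], [0, 0, 0]],
    [[0.866, 0.268, 0], [0, 0, 0]],
    [[0.866, 0.268, 0], [0, 0, 0]],
    [[0.866, 0.268, 0], [0, 0, 0]],
    [[0.866, 0.268, 0], [0, 0, 0]]
  ]
}}

```text
time: 11.8
tool_pos: [0.5742, -0.0925, 0.1866]
ee_rot: [[0.003, 1.0, -0.002], [1.0, -0.003, 0.0], [0.0, -0.002, -1.0]]
contact_force: [0.4, -1.0, -1.2]
gripper_width: 0.309
gripper_force: 59.0
```

Emit:
{"method": "carry_out", "body": {
  "targets": [
    [[0.866, 0.268, 0], [0, 0, 0]],
    [[0.866, 0.268, 0], [0, 0, 0]],
    [[0.866, 0.268, 0], [0, 0, 0]],
    [[0.866, 0.268, 0], [0, 0, 0]],
    [[0.866, 0.268, 0], [0, 0, 0]]
  ]
}}

```text
time: 12.22
tool_pos: [0.608, 0.0157, 0.1866]
ee_rot: [[0.003, 1.0, -0.002], [1.0, -0.003, -0.0], [-0.0, -0.002, -1.0]]
contact_force: [-0.1, -0.1, -0.5]
gripper_width: 0.312
gripper_force: 59.0
```

Emit:
{"method": "carry_out", "body": {
  "targets": [
    [[0, 0, 0], [0, 0, 0]],
    [[0, 0, 0.7], [0, 0, 0]],
    [[0, 0, 0.9], [0, 0, 0]],
    [[0, 0, 0.9], [0, 0, 0]],
    [[0, 0, 0.5], [0, 0, 0]]
  ]
}}

```text
time: 12.63
tool_pos: [0.6067, 0.0143, 0.1093]
ee_rot: [[0.003, 1.0, -0.004], [1.0, -0.003, -0.0], [-0.0, -0.004, -1.0]]
contact_force: [0.0, 0.4, -0.7]
gripper_width: 0.304
gripper_force: 59.1
```

Emit:
{"method": "carry_out", "body": {
  "targets": [
    [[0, 0, 0.4], [0, 0, 0]],
    [[0, 0, 0.2], [0, 0, 0]],
    [[0, 0, 0.1], [0, 0, 0]],
    [[0, 0, 0], [0, 0, 0]],
    [[0, 0, 0], [0, 0, 0]]
  ]
}}

```text
time: 13.05
tool_pos: [0.6088, 0.0146, 0.0965]
ee_rot: [[0.003, 1.0, 0.001], [1.0, -0.003, 0.0], [0.0, 0.001, -1.0]]
contact_force: [0.7, 0.1, -0.5]
gripper_width: 0.312
gripper_force: 59.1
```

Run:
```python
from h import *
s=sense();print(np.round(s["tool_pos"],4),np.round(s["contact_force"],2),s["time"])
```

```text
[0.6088 0.0146 0.0965] [ 0.73  0.09 -0.49] 13.05
```

Emit:
{"method": "carry_out", "body": {
  "targets": [
    [[0, 0, 0.1], [0, 0, 0]],
    [[0, 0, 0], [0, 0, 0]],
    [[0, 0, 0], [0, 0, 0]],
    [[0, 0, 0], [0, 0, 0]],
    [[0, 0, 0], [0, 0, 0]]
  ]
}}

```text
time: 13.47
tool_pos: [0.6084, 0.0147, 0.0933]
ee_rot: [[0.002, 1.0, 0.0], [1.0, -0.002, 0.0], [0.0, 0.0, -1.0]]
contact_force: [-0.2, 0.1, -1.0]
gripper_width: 0.313
gripper_force: 59.1
```

Emit:
{"method": "carry_out", "body": {
  "targets": [
    [[0, 0, -0.4], [0, 0, 0]],
    [[0, 0, -0.9], [0, 0, 0]],
    [[0, 0, -0.9], [0, 0, 0]],
    [[0, 0, -0.9], [0, 0, 0]],
    [[0, 0, -0.7], [0, 0, 0]]
  ]
}}

```text
time: 13.88
tool_pos: [0.6085, 0.0147, 0.1909]
ee_rot: [[0.003, 1.0, 0.002], [1.0, -0.003, 0.0], [0.0, 0.002, -1.0]]
contact_force: [0.5, 0.5, 0.7]
gripper_width: 0.311
gripper_force: 59.1
```

Emit:
{"method": "carry_out", "body": {
  "targets": [
    [[0.79, -0.14, 0], [0, 0, 0]],
    [[0.79, -0.14, 0], [0, 0, 0]],
    [[0.79, -0.14, 0], [0, 0, 0]],
    [[0.79, -0.14, 0], [0, 0, 0]],
    [[0.79, -0.14, 0], [0, 0, 0]]
  ]
}}

```text
time: 14.3
tool_pos: [0.5909, 0.1143, 0.1891]
ee_rot: [[0.003, 1.0, 0.001], [1.0, -0.003, 0.0], [0.0, 0.001, -1.0]]
contact_force: [0.1, 0.3, -0.2]
gripper_width: 0.311
gripper_force: 59.1
```

Emit:
{"method": "carry_out", "body": {
  "targets": [
    [[0.79, -0.14, 0], [0, 0, 0]],
    [[0.79, -0.14, 0], [0, 0, 0]],
    [[0.79, -0.14, 0], [0, 0, 0]],
    [[0.79, -0.14, 0], [0, 0, 0]],
    [[0.79, -0.14, 0], [0, 0, 0]]
  ]
}}

```text
time: 14.72
tool_pos: [0.5736, 0.2132, 0.1891]
ee_rot: [[0.003, 1.0, 0.001], [1.0, -0.003, 0.0], [0.0, 0.001, -1.0]]
contact_force: [-0.5, -0.4, -0.2]
gripper_width: 0.312
gripper_force: 59.1
```

Emit:
{"method": "carry_out", "body": {
  "targets": [
    [[0.79, -0.14, 0], [0, 0, 0]],
    [[0.79, -0.14, 0], [0, 0, 0]],
    [[0.79, -0.14, 0], [0, 0, 0]],
    [[0.79, -0.14, 0], [0, 0, 0]],
    [[0.79, -0.14, 0], [0, 0, 0]]
  ]
}}

```text
time: 15.13
tool_pos: [0.5564, 0.312, 0.189]
ee_rot: [[0.003, 1.0, 0.001], [1.0, -0.003, 0.0], [0.0, 0.001, -1.0]]
contact_force: [-0.6, 0.1, -0.7]
gripper_width: 0.312
gripper_force: 59.1
```

Emit:
{"method": "carry_out", "body": {
  "targets": [
    [[0, 0, 0], [0, 0, 0]],
    [[0, 0, 0], [0, 0, 0]],
    [[0, 0, 0], [0, 0, 0]],
    [[0, 0, 0], [0, 0, 0]],
    [[0, 0, 0], [0, 0, 0]]
  ]
}}

```text
time: 15.55
tool_pos: [0.5569, 0.3102, 0.1884]
ee_rot: [[0.004, 1.0, 0.0], [1.0, -0.004, 0.0], [0.0, 0.0, -1.0]]
contact_force: [-0.2, 0.0, -1.0]
gripper_width: 0.309
gripper_force: 59.1
```

Run:
```python
from h import *
d=read_camera("scene"); crop(d,270,420,110,240,5,"s4.png")
s=sense();T=np.array(s["tool_pos"]);print(T.round(4),np.array(s["ee_rot"]).round(3).tolist())
X=np.array([T+[0,0,-.085],T+[0,0,-.06],[.557,.3129,.078]]);print(proj(d,X),(proj(d,X)-[270,110])*5)
```

```text
[0.5569 0.3103 0.1883] [[0.004, 1.0, 0.0], [1.0, -0.004, 0.0], [0.0, 0.0, -1.0]]
[[342.54403368 187.4589229 ]
 [343.44448009 179.3600788 ]
 [342.65214277 195.46673766]] [[362.72016839 387.29461452]
 [367.22240046 346.80039401]
 [363.26071386 427.33368832]]
```

View pics/s4.png

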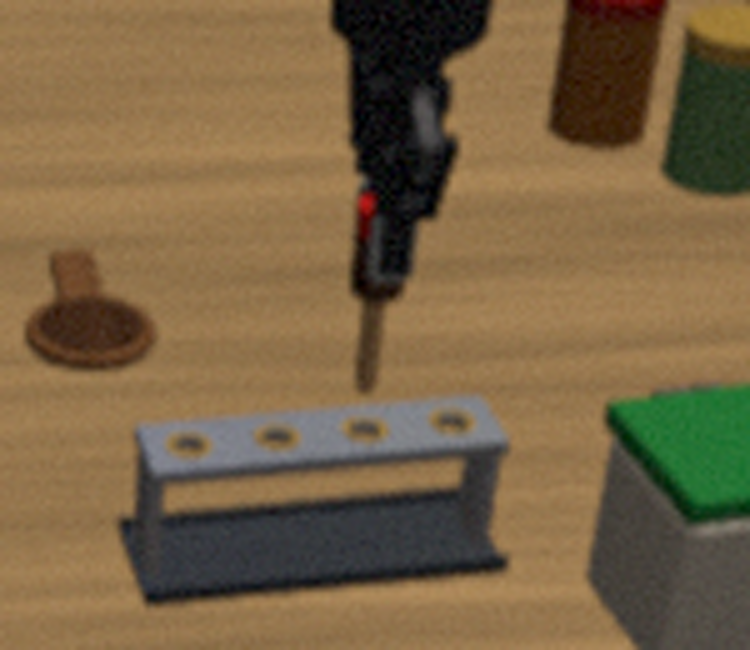

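Rack eyelets appear at (188,443), (277,436), (365,429) and (452,421). The red muddler's shaft runs (371,300)→(366,390), just above the third. Measure the shaft line against the eyelet exactly.

```bash
cat >> h.py <<'E'
def shaft(d):
    "sub-pixel shaft line of the held muddler in the scene view; y offset of its axis from the TCP axis, and world y"
    s=sense();T=np.array(s["tool_pos"]); g=d["frame"].astype(float).sum(2); out=[]
    for dz in np.arange(-.078,-.036,.003):
        u,v=proj(d,T+[0,0,dz])[0]; r=int(round(v)); cols=np.arange(int(u)-9,int(u)+11)
        row=g[r-1:r+2,cols].mean(0); bg=np.median(np.r_[row[:4],row[-4:]]); w=np.clip(bg-row-40,0,None); w[abs(cols-u)>6]=0
        if w.sum()>100: out.append((w@cols/w.sum()-u))
    px=np.median(out); dpx=proj(d,T+[0,.01,-.05])[0,0]-proj(d,T+[0,0,-.05])[0,0]
    return T,np.round(out,2),px/dpx*.01
E
python3 - <<'E'
from h import *
for i in range(2):
    d=read_camera("scene"); print(shaft(d))
E
```

```text
(array([0.55680795, 0.31036494, 0.18825334]), array([-0.25, -0.24, -0.31, -0.33, -0.36, -0.33, -0.33, -0.25, -0.16,
       -0.11, -0.15, -0.2 , -0.23, -0.24]), np.float64(-0.0006402175883222058))
(array([0.55678161, 0.31043911, 0.18819892]), array([-0.15, -0.21, -0.22, -0.26, -0.27, -0.32, -0.28, -0.2 , -0.1 ,
       -0.15, -0.18, -0.24, -0.27, -0.25]), np.float64(-0.0006013754750449988))
```

Emit:
{"method": "carry_out", "body": {
  "targets": [
    [[0.1, -0.03, 0], [0, 0, 0]],
    [[0, 0, 0], [0, 0, 0]],
    [[0, 0, 0.5], [0, 0, 0]],
    [[0, 0, 0.3], [0, 0, 0]],
    [[0, 0, 0.2], [0, 0, 0]]
  ]
}}

```text
time: 16.12
tool_pos: [0.5555, 0.3134, 0.1618]
ee_rot: [[0.002, 1.0, -0.001], [1.0, -0.002, -0.001], [-0.001, -0.001, -1.0]]
contact_force: [-0.2, -0.3, -1.4]
gripper_width: 0.306
gripper_force: 59.1
```

Emit:
{"method": "carry_out", "body": {
  "targets": [
    [[0, 0, 0.2], [0, 0, 0]],
    [[0, 0, 0.2], [0, 0, 0]],
    [[0, 0, 0.2], [0, 0, 0]],
    [[0, 0, 0], [0, 0, 0]],
    [[0, 0, 0], [0, 0, 0]]
  ]
}}

```text
time: 16.53
tool_pos: [0.5558, 0.3135, 0.1479]
ee_rot: [[0.003, 1.0, -0.0], [1.0, -0.003, -0.0], [-0.0, -0.0, -1.0]]
contact_force: [-0.6, -0.1, -1.0]
gripper_width: 0.312
gripper_force: 59.1
```

Emit:
{"method": "carry_out", "body": {
  "targets": [
    [[0, 0, 0.4], [0, 0, 0]],
    [[0, 0, 0.4], [0, 0, 0]],
    [[0, 0, 0.4], [0, 0, 0]],
    [[0, 0, 0.3], [0, 0, 0]],
    [[0, 0, 0.15], [0, 0, 0]]
  ]
}}

```text
time: 16.95
tool_pos: [0.5552, 0.3132, 0.1047]
ee_rot: [[0.003, 1.0, -0.002], [1.0, -0.003, -0.001], [-0.001, -0.002, -1.0]]
contact_force: [-0.8, -0.2, -1.6]
gripper_width: 0.313
gripper_force: 59.1
```

Emit:
{"method": "carry_out", "body": {
  "targets": [
    [[0, 0, 0.05], [0, 0, 0]],
    [[0, 0, 0], [0, 0, 0]],
    [[0, 0, 0.05], [0, 0, 0]],
    [[0, 0, 0], [0, 0, 0]],
    [[0, 0, 0], [0, 0, 0]]
  ]
}}

```text
time: 17.37
tool_pos: [0.556, 0.3136, 0.1047]
ee_rot: [[0.003, 1.0, 0.001], [1.0, -0.003, 0.0], [0.0, 0.001, -1.0]]
contact_force: [0.7, -0.0, -0.3]
gripper_width: 0.31
gripper_force: 59.1
```

Emit:
{"method": "carry_out", "body": {
  "targets": [
    [[0, 0, 0.08], [0, 0, 0]],
    [[0, 0, 0], [0, 0, 0]],
    [[0, 0, 0], [0, 0, 0]],
    [[0, 0, 0], [0, 0, 0]],
    [[0, 0, 0], [0, 0, 0]]
  ]
}}

```text
time: 17.78
tool_pos: [0.5561, 0.3137, 0.1027]
ee_rot: [[0.003, 1.0, 0.001], [1.0, -0.003, 0.0], [0.0, 0.001, -1.0]]
contact_force: [1.5, 0.4, 3.0]
gripper_width: 0.307
gripper_force: 59.3
```

Emit:
{"method": "carry_out", "body": {
  "targets": [
    [[0, 0, 0], [0, 0, 0]],
    [[0, 0, 0], [0, 0, 0]],
    [[0, 0, 0], [0, 0, 0]],
    [[0, 0, 0], [0, 0, 0]],
    [[0, 0, 0], [0, 0, 0]]
  ],
  "gripper": 0.65
}}

```text
time: 18.2
tool_pos: [0.5558, 0.3135, 0.1021]
ee_rot: [[0.003, 1.0, -0.0], [1.0, -0.003, -0.0], [-0.0, -0.0, -1.0]]
contact_force: [-0.6, -0.4, 0.1]
gripper_width: 0.649
gripper_force: 0.0
```

Emit:
{"method": "carry_out", "body": {
  "targets": [
    [[0, 0, -0.5], [0, 0, 0]],
    [[0, 0, -1], [0, 0, 0]],
    [[0, 0, -1], [0, 0, 0]],
    [[0, 0, -1], [0, 0, 0]],
    [[0, 0, 0], [0, 0, 0]]
  ]
}}

```text
time: 18.62
tool_pos: [0.5571, 0.3142, 0.1966]
ee_rot: [[0.003, 1.0, 0.007], [1.0, -0.003, 0.004], [0.004, 0.007, -1.0]]
contact_force: [1.4, 0.1, 0.9]
gripper_width: 0.647
gripper_force: 0.0
```

Run:
```python
from h import *
d=read_camera("scene"); crop(d,200,420,130,260,3.5,"s5.png")
D=hsv(d);m=((D[...,0]<=4))&(D[...,1]>150)&(D[...,2]>60);m[:150]=0;m[210:]=0;m[:,:300]=0;m[:,380:]=0
for ce,s,_ in blobs(m): print("red",ce,s,ray(d,ce,.124))
c=read_camera("top");print(creamer(c))
print(np.round(sense()["tool_pos"],4))
```

```text
red [344.5, 181.9] [340, 178, 10, 10, 73] [[0.5625697 0.3121926 0.124    ]]
(((261.6289367675781, 174.84548950195312), (21.20745086669922, 23.52250099182129), 71.32601928710938), array([0.5986232 , 0.01303501, 0.07      ]))
[0.5564 0.3138 0.1918]
```

View pics/s5.png

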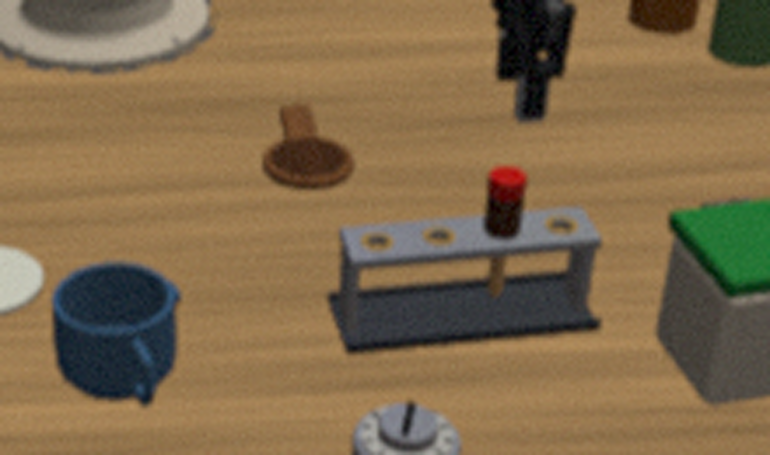

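Red hangs home in the rack (crop 503,205), with its shaft visible below the bar. Now yellow.

Emit:
{"method": "carry_out", "body": {
  "targets": [
    [[-0.976, -0.055, 0], [0, 0, 0]],
    [[-0.976, -0.055, 0], [0, 0, 0]],
    [[-0.976, -0.055, 0], [0, 0, 0]],
    [[-0.976, -0.055, 0], [0, 0, 0]],
    [[-0.976, -0.055, 0], [0, 0, 0]]
  ],
  "gripper": 0.8
}}

```text
time: 19.13
tool_pos: [0.5479, 0.1904, 0.1887]
ee_rot: [[0.002, 1.0, -0.002], [1.0, -0.002, -0.001], [-0.001, -0.002, -1.0]]
contact_force: [-1.1, -0.6, -0.0]
gripper_width: 0.798
gripper_force: 0.0
```

Emit:
{"method": "carry_out", "body": {
  "targets": [
    [[-0.976, -0.055, 0], [0, 0, 0]],
    [[-0.976, -0.055, 0], [0, 0, 0]],
    [[-0.976, -0.055, 0], [0, 0, 0]],
    [[-0.976, -0.055, 0], [0, 0, 0]],
    [[-0.976, -0.055, 0], [0, 0, 0]]
  ]
}}

```text
time: 19.55
tool_pos: [0.5407, 0.0684, 0.1888]
ee_rot: [[0.002, 1.0, -0.002], [1.0, -0.002, -0.0], [-0.0, -0.002, -1.0]]
contact_force: [0.1, -0.4, -0.1]
gripper_width: 0.8
gripper_force: 0.0
```

Emit:
{"method": "carry_out", "body": {
  "targets": [
    [[-0.976, -0.055, 0], [0, 0, 0]],
    [[-0.976, -0.055, 0], [0, 0, 0]],
    [[-0.976, -0.055, 0], [0, 0, 0]],
    [[-0.976, -0.055, 0], [0, 0, 0]],
    [[-0.976, -0.055, 0], [0, 0, 0]]
  ]
}}

```text
time: 19.97
tool_pos: [0.5336, -0.0535, 0.1889]
ee_rot: [[0.003, 1.0, -0.002], [1.0, -0.003, 0.0], [0.0, -0.002, -1.0]]
contact_force: [0.1, 0.3, 0.1]
gripper_width: 0.804
gripper_force: 0.0
```

Emit:
{"method": "carry_out", "body": {
  "targets": [
    [[-0.976, -0.055, 0], [0, 0, 0]],
    [[-0.976, -0.055, 0], [0, 0, 0]],
    [[-0.976, -0.055, 0], [0, 0, 0]],
    [[-0.976, -0.055, 0], [0, 0, 0]],
    [[-0.976, -0.055, 0], [0, 0, 0]]
  ]
}}

```text
time: 20.38
tool_pos: [0.5264, -0.1755, 0.1889]
ee_rot: [[0.003, 1.0, -0.002], [1.0, -0.003, 0.001], [0.001, -0.002, -1.0]]
contact_force: [0.8, 0.8, 0.2]
gripper_width: 0.8
gripper_force: 0.0
```

Emit:
{"method": "carry_out", "body": {
  "targets": [
    [[-0.976, -0.055, 0], [0, 0, 0]],
    [[-0.976, -0.055, 0], [0, 0, 0]],
    [[-0.976, -0.055, 0], [0, 0, 0]],
    [[-0.976, -0.055, 0], [0, 0, 0]],
    [[-0.976, -0.055, 0], [0, 0, 0]]
  ]
}}

```text
time: 20.8
tool_pos: [0.5193, -0.2974, 0.1888]
ee_rot: [[0.003, 1.0, -0.001], [1.0, -0.003, 0.001], [0.001, -0.001, -1.0]]
contact_force: [0.6, 0.8, -0.3]
gripper_width: 0.795
gripper_force: 0.0
```

Emit:
{"method": "carry_out", "body": {
  "targets": [
    [[0, 0, 0], [0, 0, 0]],
    [[0, 0, 0], [0, 0, 0]],
    [[0, 0, 0], [0, 0, 0]],
    [[0, 0, 0], [0, 0, 0]],
    [[0, 0, 0], [0, 0, 0]]
  ]
}}

```text
time: 21.22
tool_pos: [0.52, -0.2955, 0.1898]
ee_rot: [[0.001, 1.0, -0.0], [1.0, -0.001, 0.0], [0.0, -0.0, -1.0]]
contact_force: [0.1, -1.0, -0.6]
gripper_width: 0.795
gripper_force: 0.0
```

Run:
```python
from h import *
d=read_camera("scene"); D=hsv(d)
for n,lo,hi in(("yel",24,32),("blue",105,125)):
    m=(D[...,0]>=lo)&(D[...,0]<=hi)&(D[...,1]>150)&(D[...,2]>60); m[:175]=0;m[210:]=0;m[:,170:]=0
    for ce,s,_ in blobs(m): print(n,ce,s,ray(d,ce,.118).round(4).tolist())
c=read_camera("top");e,p=creamer(c);print(e[0],p);print(sense()["tool_pos"])
```

```text
yel [112.9, 185.4] [108, 182, 10, 9, 57] [[0.528, -0.294, 0.118]]
blue [130.1, 187.2] [126, 184, 9, 8, 65] [[0.5401, -0.2466, 0.118]]
(261.5255126953125, 174.82476806640625) [0.59869077 0.01336247 0.07      ]
[ 0.5200769  -0.29563009  0.1899204 ]
```

Emit:
{"method": "carry_out", "body": {
  "targets": [
    [[-0.03, 0.08, 0.6], [0, 0, 0]],
    [[0, 0, 0.9], [0, 0, 0]],
    [[0, 0, 0.9], [0, 0, 0]],
    [[0, 0, 0.8], [0, 0, 0]],
    [[0, 0, 0.52], [0, 0, 0]]
  ]
}}

```text
time: 21.73
tool_pos: [0.5214, -0.2963, 0.0947]
ee_rot: [[0.002, 1.0, -0.002], [1.0, -0.002, 0.001], [0.001, -0.002, -1.0]]
contact_force: [0.1, 1.0, 0.3]
gripper_width: 0.8
gripper_force: 0.0
```

Emit:
{"method": "carry_out", "body": {
  "targets": [
    [[0, 0, 0], [0, 0, 0]],
    [[0, 0, 0], [0, 0, 0]],
    [[0, 0, 0], [0, 0, 0]],
    [[0, 0, 0], [0, 0, 0]],
    [[0, 0, 0], [0, 0, 0]]
  ],
  "gripper": 0
}}

```text
time: 22.15
tool_pos: [0.5227, -0.2975, 0.0986]
ee_rot: [[0.002, 1.0, 0.002], [1.0, -0.002, -0.001], [-0.001, 0.002, -1.0]]
contact_force: [0.2, -0.5, 5.9]
gripper_width: 0.312
gripper_force: 59.2
```

Emit:
{"method": "carry_out", "body": {
  "targets": [
    [[0, 0, 0], [0, 0, 0]],
    [[0, 0, 0], [0, 0, 0]],
    [[0, 0, 0], [0, 0, 0]],
    [[0, 0, 0], [0, 0, 0]],
    [[0, 0, 0], [0, 0, 0]]
  ]
}}

```text
time: 22.57
tool_pos: [0.5227, -0.2975, 0.0986]
ee_rot: [[0.003, 1.0, 0.003], [1.0, -0.003, -0.001], [-0.001, 0.003, -1.0]]
contact_force: [-0.8, 0.5, 6.6]
gripper_width: 0.31
gripper_force: 59.3
```

Emit:
{"method": "carry_out", "body": {
  "targets": [
    [[0, 0, -0.4], [0, 0, 0]],
    [[0, 0, -0.8], [0, 0, 0]],
    [[0, 0, -0.9], [0, 0, 0]],
    [[0, 0, -0.9], [0, 0, 0]],
    [[0, 0, -0.9], [0, 0, 0]]
  ]
}}

```text
time: 22.98
tool_pos: [0.5217, -0.2971, 0.1962]
ee_rot: [[0.003, 1.0, 0.0], [1.0, -0.003, -0.0], [-0.0, 0.0, -1.0]]
contact_force: [0.2, 0.5, -0.8]
gripper_width: 0.311
gripper_force: 59.5
```

Emit:
{"method": "carry_out", "body": {
  "targets": [
    [[0, 0, -0.6], [0, 0, 0]],
    [[0, 0, -0.4], [0, 0, 0]],
    [[0, 0, 0], [0, 0, 0]],
    [[0, 0, 0], [0, 0, 0]],
    [[0, 0, 0], [0, 0, 0]]
  ]
}}

```text
time: 23.4
tool_pos: [0.5216, -0.297, 0.2181]
ee_rot: [[0.003, 1.0, -0.001], [1.0, -0.003, 0.001], [0.001, -0.001, -1.0]]
contact_force: [-0.0, -0.3, -2.5]
gripper_width: 0.309
gripper_force: 59.5
```

Run:
```python
from h import *
print(shaft(read_camera("scene")))
c=read_camera("top");e,p=creamer(c);print(e[0],p)
```

```text
(array([ 0.5215617 , -0.29693732,  0.2178828 ]), array([ 0.17,  0.25,  0.28,  0.17,  0.07,  0.12,  0.19,  0.16,  0.07,
        0.12,  0.17,  0.17,  0.01, -0.03]), np.float64(0.0004210882895845864))
(261.61627197265625, 174.9817657470703) [0.59818141 0.01307781 0.07      ]
```

Emit:
{"method": "carry_out", "body": {
  "targets": [
    [[0.832, 0.23, 0], [0, 0, 0]],
    [[0.832, 0.23, 0], [0, 0, 0]],
    [[0.832, 0.23, 0], [0, 0, 0]],
    [[0.832, 0.23, 0], [0, 0, 0]],
    [[0.832, 0.23, 0], [0, 0, 0]]
  ]
}}

```text
time: 23.92
tool_pos: [0.5507, -0.1922, 0.2183]
ee_rot: [[0.003, 1.0, -0.001], [1.0, -0.003, 0.0], [0.0, -0.001, -1.0]]
contact_force: [0.0, -0.3, -1.0]
gripper_width: 0.31
gripper_force: 59.5
```

Emit:
{"method": "carry_out", "body": {
  "targets": [
    [[0.832, 0.23, 0], [0, 0, 0]],
    [[0.832, 0.23, 0], [0, 0, 0]],
    [[0.832, 0.23, 0], [0, 0, 0]],
    [[0.832, 0.23, 0], [0, 0, 0]],
    [[0.832, 0.23, 0], [0, 0, 0]]
  ]
}}

```text
time: 24.33
tool_pos: [0.5798, -0.0882, 0.2184]
ee_rot: [[0.003, 1.0, -0.001], [1.0, -0.003, 0.0], [0.0, -0.001, -1.0]]
contact_force: [0.1, -0.2, -0.8]
gripper_width: 0.312
gripper_force: 59.5
```

Emit:
{"method": "carry_out", "body": {
  "targets": [
    [[0.832, 0.23, 0], [0, 0, 0]],
    [[0.832, 0.23, 0], [0, 0, 0]],
    [[0.832, 0.23, 0], [0, 0, 0]],
    [[0.832, 0.23, 0], [0, 0, 0]],
    [[0.832, 0.23, 0], [0, 0, 0]]
  ]
}}

```text
time: 24.75
tool_pos: [0.6088, 0.0157, 0.2183]
ee_rot: [[0.003, 1.0, -0.001], [1.0, -0.003, -0.0], [-0.0, -0.001, -1.0]]
contact_force: [0.0, 0.3, -0.9]
gripper_width: 0.307
gripper_force: 59.5
```

Run:
```python
from h import *
d=read_camera("scene");crop(d,150,330,110,250,4,"s6.png");print(sense()["tool_pos"])
D=hsv(d);m=(D[...,0]>100)&(D[...,0]<125)&(D[...,1]>90);m[:195]=0;m[250:]=0;m[:,:180]=0;m[:,290:]=0
print(max((b[1] for b in blobs(m,100)),key=lambda s:s[4]))
```

```text
[0.60951415 0.01884902 0.21796492]
[216, 206, 35, 39, 1006]
```

View pics/s6.png

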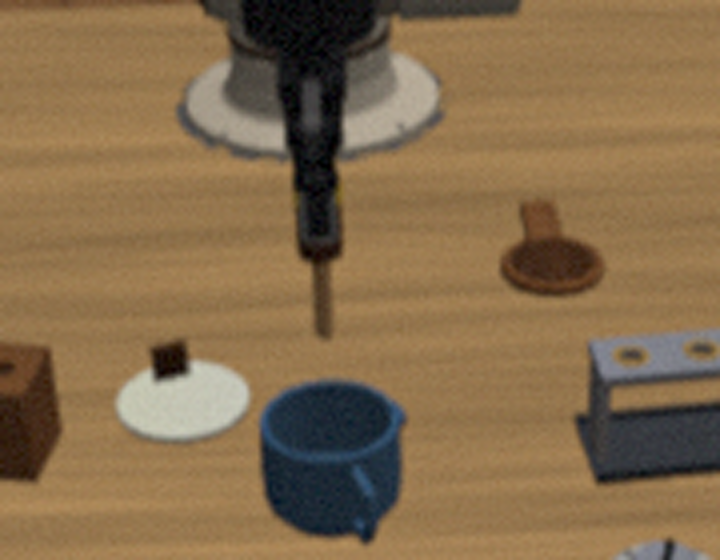

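The yellow muddler hangs over the open creamer (crop 331,440), its tip at (324,335); the creamer hasn't moved. Dip it.

Emit:
{"method": "carry_out", "body": {
  "targets": [
    [[0, 0, 0], [0, 0, 0]],
    [[0, 0, 0.7], [0, 0, 0]],
    [[0, 0, 0.9], [0, 0, 0]],
    [[0, 0, 0.9], [0, 0, 0]],
    [[0, 0, 0.9], [0, 0, 0]]
  ]
}}

```text
time: 25.22
tool_pos: [0.6085, 0.0137, 0.1329]
ee_rot: [[0.003, 1.0, -0.001], [1.0, -0.003, -0.0], [-0.0, -0.001, -1.0]]
contact_force: [0.0, -0.4, -0.8]
gripper_width: 0.311
gripper_force: 59.5
```

Emit:
{"method": "carry_out", "body": {
  "targets": [
    [[0, 0, 0.7], [0, 0, 0]],
    [[0, 0, 0.4], [0, 0, 0]],
    [[0, 0, 0.2], [0, 0, 0]],
    [[0, 0, 0.1], [0, 0, 0]],
    [[0, 0, 0], [0, 0, 0]]
  ]
}}

```text
time: 25.63
tool_pos: [0.6091, 0.0144, 0.0996]
ee_rot: [[0.003, 1.0, 0.0], [1.0, -0.003, -0.0], [-0.0, 0.0, -1.0]]
contact_force: [-0.1, -1.2, -0.3]
gripper_width: 0.309
gripper_force: 59.5
```

Emit:
{"method": "carry_out", "body": {
  "targets": [
    [[0, 0, 0], [0, 0, 0]],
    [[0, 0, 0], [0, 0, 0]],
    [[0, 0, 0], [0, 0, 0]],
    [[0, 0, 0], [0, 0, 0]],
    [[0, 0, 0], [0, 0, 0]]
  ]
}}

```text
time: 26.05
tool_pos: [0.6091, 0.0147, 0.0997]
ee_rot: [[0.003, 1.0, 0.001], [1.0, -0.003, 0.0], [0.0, 0.001, -1.0]]
contact_force: [-0.6, -0.1, 0.5]
gripper_width: 0.312
gripper_force: 59.5
```

Emit:
{"method": "carry_out", "body": {
  "targets": [
    [[0, 0, 0.1], [0, 0, 0]],
    [[0, 0, 0.06], [0, 0, 0]],
    [[0, 0, 0], [0, 0, 0]],
    [[0, 0, 0], [0, 0, 0]],
    [[0, 0, 0], [0, 0, 0]]
  ]
}}

```text
time: 26.47
tool_pos: [0.6089, 0.0146, 0.0952]
ee_rot: [[0.003, 1.0, -0.0], [1.0, -0.003, -0.0], [-0.0, -0.0, -1.0]]
contact_force: [-0.2, 0.1, -1.0]
gripper_width: 0.309
gripper_force: 59.5
```

Emit:
{"method": "carry_out", "body": {
  "targets": [
    [[0, 0, -0.4], [0, 0, 0]],
    [[0, 0, -0.9], [0, 0, 0]],
    [[0, 0, -0.9], [0, 0, 0]],
    [[0, 0, -0.9], [0, 0, 0]],
    [[0, 0, -0.7], [0, 0, 0]]
  ]
}}

```text
time: 26.88
tool_pos: [0.6092, 0.0146, 0.1932]
ee_rot: [[0.003, 1.0, 0.002], [1.0, -0.003, 0.0], [0.0, 0.002, -1.0]]
contact_force: [0.8, -0.7, -0.6]
gripper_width: 0.31
gripper_force: 59.5
```

Emit:
{"method": "carry_out", "body": {
  "targets": [
    [[0.67, -0.13, 0], [0, 0, 0]],
    [[0.67, -0.13, 0], [0, 0, 0]],
    [[0.67, -0.13, 0], [0, 0, 0]],
    [[0.67, -0.13, 0], [0, 0, 0]],
    [[0.67, -0.13, 0], [0, 0, 0]]
  ]
}}

```text
time: 27.3
tool_pos: [0.5928, 0.0991, 0.1913]
ee_rot: [[0.003, 1.0, 0.001], [1.0, -0.003, 0.0], [0.0, 0.001, -1.0]]
contact_force: [-0.5, 0.8, -0.2]
gripper_width: 0.315
gripper_force: 59.5
```

Emit:
{"method": "carry_out", "body": {
  "targets": [
    [[0.67, -0.13, 0], [0, 0, 0]],
    [[0.67, -0.13, 0], [0, 0, 0]],
    [[0.67, -0.13, 0], [0, 0, 0]],
    [[0.67, -0.13, 0], [0, 0, 0]],
    [[0.67, -0.13, 0], [0, 0, 0]]
  ]
}}

```text
time: 27.72
tool_pos: [0.5767, 0.183, 0.1913]
ee_rot: [[0.003, 1.0, 0.001], [1.0, -0.003, 0.0], [0.0, 0.001, -1.0]]
contact_force: [0.1, -0.5, 0.6]
gripper_width: 0.312
gripper_force: 59.5
```

Emit:
{"method": "carry_out", "body": {
  "targets": [
    [[0.67, -0.13, 0], [0, 0, 0]],
    [[0.67, -0.13, 0], [0, 0, 0]],
    [[0.67, -0.13, 0], [0, 0, 0]],
    [[0.67, -0.13, 0], [0, 0, 0]],
    [[0.67, -0.13, 0], [0, 0, 0]]
  ]
}}

```text
time: 28.13
tool_pos: [0.5607, 0.2669, 0.1913]
ee_rot: [[0.003, 1.0, 0.001], [1.0, -0.003, 0.0], [0.0, 0.001, -1.0]]
contact_force: [-0.7, 0.1, 0.2]
gripper_width: 0.31
gripper_force: 59.5
```

Emit:
{"method": "carry_out", "body": {
  "targets": [
    [[0, 0, 0], [0, 0, 0]],
    [[0, 0, 0], [0, 0, 0]],
    [[0, 0, 0], [0, 0, 0]],
    [[0, 0, 0], [0, 0, 0]],
    [[0, 0, 0], [0, 0, 0]]
  ]
}}

```text
time: 28.55
tool_pos: [0.5611, 0.2653, 0.1906]
ee_rot: [[0.003, 1.0, 0.0], [1.0, -0.003, 0.0], [0.0, 0.0, -1.0]]
contact_force: [0.0, -0.2, 0.3]
gripper_width: 0.314
gripper_force: 59.5
```

Run:
```python
from h import *
d=read_camera("scene");print(shaft(d));print(np.round(sense()["ee_rot"],3).tolist())
D=hsv(d);m=((D[...,0]<=4))&(D[...,1]>150)&(D[...,2]>60);m[:150]=0;m[210:]=0;m[:,:300]=0;m[:,380:]=0
for ce,s,_ in blobs(m): print("red",ce,s)
c=read_camera("top");e,p=creamer(c);print(e[0],p)
```

```text
(array([0.56105358, 0.26532866, 0.19048143]), array([0.25, 0.34, 0.34, 0.25, 0.19, 0.15, 0.2 , 0.21, 0.2 , 0.17, 0.14,
       0.22, 0.21, 0.29]), np.float64(0.0005457768724973054))
[[0.003, 1.0, 0.0], [1.0, -0.003, 0.0], [0.0, 0.0, -1.0]]
red [344.4, 181.8] [340, 178, 10, 10, 71]
(261.7084045410156, 174.73304748535156) [0.59898752 0.0127809  0.07      ]
```

Emit:
{"method": "carry_out", "body": {
  "targets": [
    [[0, -0.02, 0.5], [0, 0, 0]],
    [[0, 0, 0.5], [0, 0, 0]],
    [[0, 0, 0.3], [0, 0, 0]],
    [[0, 0, 0.3], [0, 0, 0]],
    [[0, 0, 0], [0, 0, 0]]
  ]
}}

```text
time: 29.07
tool_pos: [0.5599, 0.2656, 0.1486]
ee_rot: [[0.003, 1.0, -0.002], [1.0, -0.003, -0.001], [-0.001, -0.002, -1.0]]
contact_force: [0.0, 0.3, -1.1]
gripper_width: 0.313
gripper_force: 59.5
```

Emit:
{"method": "carry_out", "body": {
  "targets": [
    [[0, 0, 0.4], [0, 0, 0]],
    [[0, 0, 0.4], [0, 0, 0]],
    [[0, 0, 0.4], [0, 0, 0]],
    [[0, 0, 0.3], [0, 0, 0]],
    [[0, 0, 0.1], [0, 0, 0]]
  ]
}}

```text
time: 29.48
tool_pos: [0.5597, 0.2657, 0.1082]
ee_rot: [[0.003, 1.0, -0.002], [1.0, -0.003, -0.001], [-0.001, -0.002, -1.0]]
contact_force: [-0.2, -0.3, -0.7]
gripper_width: 0.307
gripper_force: 59.5
```

Emit:
{"method": "carry_out", "body": {
  "targets": [
    [[0, 0, 0.04], [0, 0, 0]],
    [[0, 0, 0], [0, 0, 0]],
    [[0, 0, 0], [0, 0, 0]],
    [[0, 0, 0], [0, 0, 0]],
    [[0, 0, 0], [0, 0, 0]]
  ]
}}

```text
time: 29.9
tool_pos: [0.5606, 0.2661, 0.1098]
ee_rot: [[0.002, 1.0, 0.001], [1.0, -0.002, 0.0], [0.0, 0.001, -1.0]]
contact_force: [-0.8, 0.2, -0.3]
gripper_width: 0.31
gripper_force: 59.5
```

Emit:
{"method": "carry_out", "body": {
  "targets": [
    [[0, 0, 0.08], [0, 0, 0]],
    [[0, 0, 0.05], [0, 0, 0]],
    [[0, 0, 0.05], [0, 0, 0]],
    [[0, 0, 0], [0, 0, 0]],
    [[0, 0, 0], [0, 0, 0]]
  ]
}}

```text
time: 30.32
tool_pos: [0.5603, 0.266, 0.1047]
ee_rot: [[0.003, 1.0, -0.0], [1.0, -0.003, -0.0], [-0.0, -0.0, -1.0]]
contact_force: [0.5, -0.9, -0.5]
gripper_width: 0.308
gripper_force: 59.9
```

Emit:
{"method": "carry_out", "body": {
  "targets": [
    [[0, 0, 0.03], [0, 0, 0]],
    [[0, 0, 0.02], [0, 0, 0]],
    [[0, 0, 0], [0, 0, 0]],
    [[0, 0, 0], [0, 0, 0]],
    [[0, 0, 0], [0, 0, 0]]
  ]
}}

```text
time: 30.73
tool_pos: [0.5603, 0.266, 0.1046]
ee_rot: [[0.002, 1.0, 0.001], [1.0, -0.002, 0.0], [0.0, 0.001, -1.0]]
contact_force: [-2.1, -1.1, 7.3]
gripper_width: 0.309
gripper_force: 60.4
```

Emit:
{"method": "carry_out", "body": {
  "targets": [
    [[0, 0, 0], [0, 0, 0]],
    [[0, 0, 0], [0, 0, 0]],
    [[0, 0, 0], [0, 0, 0]],
    [[0, 0, 0], [0, 0, 0]],
    [[0, 0, 0], [0, 0, 0]]
  ],
  "gripper": 0.65
}}

```text
time: 31.15
tool_pos: [0.5603, 0.266, 0.1033]
ee_rot: [[0.003, 1.0, -0.0], [1.0, -0.003, -0.0], [-0.0, -0.0, -1.0]]
contact_force: [0.6, 0.9, 0.8]
gripper_width: 0.652
gripper_force: 0.0
```

Emit:
{"method": "carry_out", "body": {
  "targets": [
    [[0, 0, -0.5], [0, 0, 0]],
    [[0, 0, -1], [0, 0, 0]],
    [[0, 0, -1], [0, 0, 0]],
    [[0, 0, -1], [0, 0, 0]],
    [[0, 0, 0], [0, 0, 0]]
  ]
}}

```text
time: 31.57
tool_pos: [0.5617, 0.2666, 0.1977]
ee_rot: [[0.003, 1.0, 0.007], [1.0, -0.003, 0.003], [0.003, 0.007, -1.0]]
contact_force: [1.1, 0.6, 0.9]
gripper_width: 0.646
gripper_force: 0.0
```

Emit:
{"method": "carry_out", "body": {
  "targets": [
    [[-0.824, -0.045, 0], [0, 0, 0]],
    [[-0.824, -0.045, 0], [0, 0, 0]],
    [[-0.824, -0.045, 0], [0, 0, 0]],
    [[-0.824, -0.045, 0], [0, 0, 0]],
    [[-0.824, -0.045, 0], [0, 0, 0]]
  ],
  "gripper": 0.8
}}

```text
time: 31.98
tool_pos: [0.5543, 0.1622, 0.1917]
ee_rot: [[0.002, 1.0, 0.0], [1.0, -0.002, 0.0], [0.0, 0.0, -1.0]]
contact_force: [0.4, -0.4, 0.5]
gripper_width: 0.801
gripper_force: 0.0
```

Emit:
{"method": "carry_out", "body": {
  "targets": [
    [[-0.824, -0.045, 0], [0, 0, 0]],
    [[-0.824, -0.045, 0], [0, 0, 0]],
    [[-0.824, -0.045, 0], [0, 0, 0]],
    [[-0.824, -0.045, 0], [0, 0, 0]],
    [[-0.824, -0.045, 0], [0, 0, 0]]
  ]
}}

```text
time: 32.4
tool_pos: [0.5484, 0.0591, 0.1917]
ee_rot: [[0.003, 1.0, 0.001], [1.0, -0.003, 0.0], [0.0, 0.001, -1.0]]
contact_force: [-0.0, 0.2, -0.4]
gripper_width: 0.799
gripper_force: 0.0
```

Emit:
{"method": "carry_out", "body": {
  "targets": [
    [[-0.824, -0.045, 0], [0, 0, 0]],
    [[-0.824, -0.045, 0], [0, 0, 0]],
    [[-0.824, -0.045, 0], [0, 0, 0]],
    [[-0.824, -0.045, 0], [0, 0, 0]],
    [[-0.824, -0.045, 0], [0, 0, 0]]
  ]
}}

```text
time: 32.82
tool_pos: [0.5425, -0.044, 0.1917]
ee_rot: [[0.003, 1.0, 0.001], [1.0, -0.003, -0.0], [-0.0, 0.001, -1.0]]
contact_force: [0.7, 1.1, -0.1]
gripper_width: 0.796
gripper_force: 0.0
```

Emit:
{"method": "carry_out", "body": {
  "targets": [
    [[-0.824, -0.045, 0], [0, 0, 0]],
    [[-0.824, -0.045, 0], [0, 0, 0]],
    [[-0.824, -0.045, 0], [0, 0, 0]],
    [[-0.824, -0.045, 0], [0, 0, 0]],
    [[-0.824, -0.045, 0], [0, 0, 0]]
  ]
}}

```text
time: 33.23
tool_pos: [0.5367, -0.147, 0.1918]
ee_rot: [[0.003, 1.0, 0.001], [1.0, -0.003, -0.0], [-0.0, 0.001, -1.0]]
contact_force: [0.4, -0.4, 0.1]
gripper_width: 0.799
gripper_force: 0.0
```

Emit:
{"method": "carry_out", "body": {
  "targets": [
    [[-0.824, -0.045, 0], [0, 0, 0]],
    [[-0.824, -0.045, 0], [0, 0, 0]],
    [[-0.824, -0.045, 0], [0, 0, 0]],
    [[-0.824, -0.045, 0], [0, 0, 0]],
    [[-0.824, -0.045, 0], [0, 0, 0]]
  ]
}}

```text
time: 33.65
tool_pos: [0.5308, -0.25, 0.1917]
ee_rot: [[0.003, 1.0, 0.001], [1.0, -0.003, -0.0], [-0.0, 0.001, -1.0]]
contact_force: [0.6, 0.3, -0.5]
gripper_width: 0.806
gripper_force: 0.0
```

Emit:
{"method": "carry_out", "body": {
  "targets": [
    [[0, 0, 0], [0, 0, 0]],
    [[0, 0, 0], [0, 0, 0]],
    [[0, 0, 0], [0, 0, 0]],
    [[0, 0, 0], [0, 0, 0]],
    [[0, 0, 0], [0, 0, 0]]
  ]
}}

```text
time: 34.07
tool_pos: [0.5311, -0.2481, 0.1913]
ee_rot: [[0.002, 1.0, 0.0], [1.0, -0.002, -0.0], [-0.0, 0.0, -1.0]]
contact_force: [-0.2, 0.2, 0.1]
gripper_width: 0.801
gripper_force: 0.0
```

Run:
```python
from h import *
d=read_camera("scene");crop(d,90,390,150,250,2.6,"s7.png");print(sense()["tool_pos"])
c=read_camera("top");e,p=creamer(c);print(e[0],p)
```

```text
[ 0.53108332 -0.24820319  0.19129567]
(261.7939758300781, 174.94973754882812) [0.59828461 0.01251388 0.07      ]
```

View pics/s7.png

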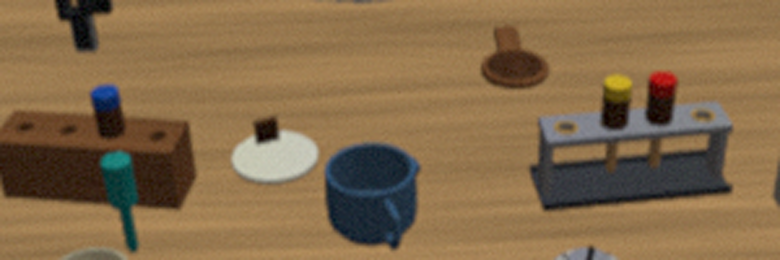

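Yellow (617,100) and red (661,97) hang home, and the creamer and lid haven't moved. Take blue.

Emit:
{"method": "carry_out", "body": {
  "targets": [
    [[-0.035, 0.05, 0.6], [0, 0, 0]],
    [[0, 0, 0.9], [0, 0, 0]],
    [[0, 0, 0.9], [0, 0, 0]],
    [[0, 0, 0.8], [0, 0, 0]],
    [[0, 0, 0.6], [0, 0, 0]]
  ]
}}

```text
time: 34.58
tool_pos: [0.5317, -0.2491, 0.0942]
ee_rot: [[0.002, 1.0, -0.001], [1.0, -0.002, 0.001], [0.001, -0.001, -1.0]]
contact_force: [-0.0, -0.1, -0.0]
gripper_width: 0.805
gripper_force: 0.0
```

Emit:
{"method": "carry_out", "body": {
  "targets": [
    [[0, 0, 0], [0, 0, 0]],
    [[0, 0, 0], [0, 0, 0]],
    [[0, 0, 0], [0, 0, 0]],
    [[0, 0, 0], [0, 0, 0]],
    [[0, 0, 0], [0, 0, 0]]
  ],
  "gripper": 0
}}

```text
time: 35.0
tool_pos: [0.5329, -0.2501, 0.0978]
ee_rot: [[0.003, 1.0, 0.002], [1.0, -0.003, -0.001], [-0.001, 0.002, -1.0]]
contact_force: [-0.0, 0.9, 4.7]
gripper_width: 0.312
gripper_force: 59.0
```

Emit:
{"method": "carry_out", "body": {
  "targets": [
    [[0, 0, 0], [0, 0, 0]],
    [[0, 0, 0], [0, 0, 0]],
    [[0, 0, 0], [0, 0, 0]],
    [[0, 0, 0], [0, 0, 0]],
    [[0, 0, 0], [0, 0, 0]]
  ]
}}

```text
time: 35.42
tool_pos: [0.5329, -0.25, 0.0977]
ee_rot: [[0.002, 1.0, 0.002], [1.0, -0.002, -0.001], [-0.001, 0.002, -1.0]]
contact_force: [-0.5, 0.2, 6.5]
gripper_width: 0.312
gripper_force: 59.0
```

Emit:
{"method": "carry_out", "body": {
  "targets": [
    [[0, 0, -0.4], [0, 0, 0]],
    [[0, 0, -0.8], [0, 0, 0]],
    [[0, 0, -0.9], [0, 0, 0]],
    [[0, 0, -0.9], [0, 0, 0]],
    [[0, 0, -0.9], [0, 0, 0]]
  ]
}}

```text
time: 35.83
tool_pos: [0.532, -0.2497, 0.1954]
ee_rot: [[0.003, 1.0, 0.0], [1.0, -0.003, -0.0], [-0.0, 0.0, -1.0]]
contact_force: [0.5, -0.9, 0.0]
gripper_width: 0.307
gripper_force: 59.0
```

Emit:
{"method": "carry_out", "body": {
  "targets": [
    [[0, 0, 0], [0, 0, 0]],
    [[0, 0, 0], [0, 0, 0]],
    [[0, 0, 0], [0, 0, 0]],
    [[0, 0, 0], [0, 0, 0]],
    [[0, 0, 0], [0, 0, 0]]
  ]
}}

```text
time: 36.25
tool_pos: [0.5318, -0.2496, 0.1925]
ee_rot: [[0.003, 1.0, -0.002], [1.0, -0.003, 0.001], [0.001, -0.002, -1.0]]
contact_force: [-0.0, 0.9, -0.7]
gripper_width: 0.311
gripper_force: 59.0
```

Run:
```python
from h import *
print(shaft(read_camera("scene")))
c=read_camera("top");e,p=creamer(c);print(e[0],p)
```

```text
(array([ 0.5317917 , -0.24962764,  0.19257558]), array([0.24, 0.28, 0.31, 0.32, 0.26, 0.21, 0.29, 0.3 , 0.34, 0.22, 0.17,
       0.19, 0.22, 0.16]), np.float64(0.0006472885671694643))
(261.7642822265625, 175.04681396484375) [0.59796999 0.01260991 0.07      ]
```

Emit:
{"method": "carry_out", "body": {
  "targets": [
    [[0.705, 0.206, 0], [0, 0, 0]],
    [[0.705, 0.206, 0], [0, 0, 0]],
    [[0.705, 0.206, 0], [0, 0, 0]],
    [[0.705, 0.206, 0], [0, 0, 0]],
    [[0.705, 0.206, 0], [0, 0, 0]]
  ]
}}

```text
time: 36.77
tool_pos: [0.5581, -0.1609, 0.1931]
ee_rot: [[0.003, 1.0, -0.001], [1.0, -0.003, 0.0], [0.0, -0.001, -1.0]]
contact_force: [0.1, 0.2, -0.4]
gripper_width: 0.311
gripper_force: 59.0
```

Emit:
{"method": "carry_out", "body": {
  "targets": [
    [[0.705, 0.206, 0], [0, 0, 0]],
    [[0.705, 0.206, 0], [0, 0, 0]],
    [[0.705, 0.206, 0], [0, 0, 0]],
    [[0.705, 0.206, 0], [0, 0, 0]],
    [[0.705, 0.206, 0], [0, 0, 0]]
  ]
}}

```text
time: 37.18
tool_pos: [0.5841, -0.0728, 0.1931]
ee_rot: [[0.003, 1.0, -0.001], [1.0, -0.003, 0.0], [0.0, -0.001, -1.0]]
contact_force: [-1.1, 0.6, -1.0]
gripper_width: 0.312
gripper_force: 59.0
```

Emit:
{"method": "carry_out", "body": {
  "targets": [
    [[0.705, 0.206, 0], [0, 0, 0]],
    [[0.705, 0.206, 0], [0, 0, 0]],
    [[0.705, 0.206, 0], [0, 0, 0]],
    [[0.705, 0.206, 0], [0, 0, 0]],
    [[0.705, 0.206, 0], [0, 0, 0]]
  ]
}}

```text
time: 37.6
tool_pos: [0.6101, 0.0153, 0.1931]
ee_rot: [[0.003, 1.0, -0.001], [1.0, -0.003, -0.0], [-0.0, -0.001, -1.0]]
contact_force: [-0.7, -0.1, 0.1]
gripper_width: 0.309
gripper_force: 59.0
```

Emit:
{"method": "carry_out", "body": {
  "targets": [
    [[0, 0, 0], [0, 0, 0]],
    [[0, 0, 0], [0, 0, 0]],
    [[0, 0, 0], [0, 0, 0]],
    [[0, 0, 0], [0, 0, 0]],
    [[0, 0, 0], [0, 0, 0]]
  ]
}}

```text
time: 38.02
tool_pos: [0.6099, 0.0136, 0.1936]
ee_rot: [[0.004, 1.0, -0.0], [1.0, -0.004, -0.0], [-0.0, -0.0, -1.0]]
contact_force: [-0.2, 0.2, -0.9]
gripper_width: 0.309
gripper_force: 59.0
```

Run:
```python
from h import *
d=read_camera("scene");print(sense()["tool_pos"])
D=hsv(d);m=(D[...,0]>100)&(D[...,0]<125)&(D[...,1]>90);m[:195]=0;m[250:]=0;m[:,:180]=0;m[:,290:]=0
print(max((b[1] for b in blobs(m,100)),key=lambda s:s[4]))
```

```text
[0.60994207 0.01367593 0.19361598]
[216, 206, 35, 39, 998]
```

Emit:
{"method": "carry_out", "body": {
  "targets": [
    [[0, 0, 0.6], [0, 0, 0]],
    [[0, 0, 0.9], [0, 0, 0]],
    [[0, 0, 0.9], [0, 0, 0]],
    [[0, 0, 0.7], [0, 0, 0]],
    [[0, 0, 0.4], [0, 0, 0]]
  ]
}}

```text
time: 38.48
tool_pos: [0.6091, 0.0139, 0.1037]
ee_rot: [[0.003, 1.0, -0.002], [1.0, -0.003, -0.0], [-0.0, -0.002, -1.0]]
contact_force: [0.2, -0.9, -0.4]
gripper_width: 0.314
gripper_force: 59.0
```

Emit:
{"method": "carry_out", "body": {
  "targets": [
    [[0, 0, 0.2], [0, 0, 0]],
    [[0, 0, 0.1], [0, 0, 0]],
    [[0, 0, 0.05], [0, 0, 0]],
    [[0, 0, 0], [0, 0, 0]],
    [[0, 0, 0], [0, 0, 0]]
  ]
}}

```text
time: 38.9
tool_pos: [0.6106, 0.0144, 0.0984]
ee_rot: [[0.003, 1.0, 0.002], [1.0, -0.003, 0.0], [0.0, 0.002, -1.0]]
contact_force: [-0.3, -0.3, -0.7]
gripper_width: 0.309
gripper_force: 59.0
```

Emit:
{"method": "carry_out", "body": {
  "targets": [
    [[0, 0, 0], [0, 0, 0]],
    [[0, 0, 0], [0, 0, 0]],
    [[0, 0, 0], [0, 0, 0]],
    [[0, 0, 0], [0, 0, 0]],
    [[0, 0, 0], [0, 0, 0]]
  ]
}}

```text
time: 39.32
tool_pos: [0.6101, 0.0144, 0.0974]
ee_rot: [[0.003, 1.0, 0.0], [1.0, -0.003, 0.0], [0.0, 0.0, -1.0]]
contact_force: [0.1, 0.9, -0.3]
gripper_width: 0.308
gripper_force: 59.0
```

Emit:
{"method": "carry_out", "body": {
  "targets": [
    [[0, 0, 0.06], [0, 0, 0]],
    [[0, 0, 0.04], [0, 0, 0]],
    [[0, 0, 0], [0, 0, 0]],
    [[0, 0, 0], [0, 0, 0]],
    [[0, 0, 0], [0, 0, 0]]
  ]
}}

```text
time: 39.73
tool_pos: [0.6101, 0.0144, 0.0947]
ee_rot: [[0.003, 1.0, -0.0], [1.0, -0.003, -0.0], [-0.0, -0.0, -1.0]]
contact_force: [-0.6, -0.1, 0.4]
gripper_width: 0.314
gripper_force: 59.0
```

Emit:
{"method": "carry_out", "body": {
  "targets": [
    [[0, 0, -0.4], [0, 0, 0]],
    [[0, 0, -0.9], [0, 0, 0]],
    [[0, 0, -0.9], [0, 0, 0]],
    [[0, 0, -0.9], [0, 0, 0]],
    [[0, 0, -0.7], [0, 0, 0]]
  ]
}}

```text
time: 40.15
tool_pos: [0.6103, 0.0144, 0.1927]
ee_rot: [[0.003, 1.0, 0.002], [1.0, -0.003, 0.0], [0.0, 0.002, -1.0]]
contact_force: [-0.2, -0.3, 0.3]
gripper_width: 0.31
gripper_force: 59.1
```

Emit:
{"method": "carry_out", "body": {
  "targets": [
    [[0.815, -0.178, 0], [0, 0, 0]],
    [[0.815, -0.178, 0], [0, 0, 0]],
    [[0.815, -0.178, 0], [0, 0, 0]],
    [[0.815, -0.178, 0], [0, 0, 0]],
    [[0.815, -0.178, 0], [0, 0, 0]]
  ]
}}

```text
time: 40.57
tool_pos: [0.5879, 0.1172, 0.1908]
ee_rot: [[0.003, 1.0, 0.001], [1.0, -0.003, 0.0], [0.0, 0.001, -1.0]]
contact_force: [0.4, 0.1, -0.0]
gripper_width: 0.317
gripper_force: 59.1
```

Emit:
{"method": "carry_out", "body": {
  "targets": [
    [[0.815, -0.178, 0], [0, 0, 0]],
    [[0.815, -0.178, 0], [0, 0, 0]],
    [[0.815, -0.178, 0], [0, 0, 0]],
    [[0.815, -0.178, 0], [0, 0, 0]],
    [[0.815, -0.178, 0], [0, 0, 0]]
  ]
}}

```text
time: 40.98
tool_pos: [0.5658, 0.2192, 0.1908]
ee_rot: [[0.003, 1.0, 0.001], [1.0, -0.003, 0.0], [0.0, 0.001, -1.0]]
contact_force: [1.3, -0.2, -1.0]
gripper_width: 0.313
gripper_force: 59.1
```

Emit:
{"method": "carry_out", "body": {
  "targets": [
    [[0, 0, 0], [0, 0, 0]],
    [[0, 0, 0], [0, 0, 0]],
    [[0, 0, 0], [0, 0, 0]],
    [[0, 0, 0], [0, 0, 0]],
    [[0, 0, 0], [0, 0, 0]]
  ]
}}

```text
time: 41.4
tool_pos: [0.5663, 0.2174, 0.19]
ee_rot: [[0.004, 1.0, 0.0], [1.0, -0.004, -0.0], [-0.0, 0.0, -1.0]]
contact_force: [0.8, -0.3, -0.5]
gripper_width: 0.312
gripper_force: 59.1
```

Run:
```python
from h import *
print(shaft(read_camera("scene")))
```

```text
(array([0.56633483, 0.21747376, 0.1899584 ]), array([ 0.13, -0.02,  0.13,  0.18,  0.23,  0.15,  0.1 ,  0.1 ,  0.12,
        0.11,  0.11,  0.1 ,  0.09,  0.08]), np.float64(0.0002832413559069407))
```

Emit:
{"method": "carry_out", "body": {
  "targets": [
    [[-0.05, -0.04, 0.5], [0, 0, 0]],
    [[0, 0, 0.5], [0, 0, 0]],
    [[0, 0, 0.3], [0, 0, 0]],
    [[0, 0, 0.3], [0, 0, 0]],
    [[0, 0, 0], [0, 0, 0]]
  ]
}}

```text
time: 41.87
tool_pos: [0.5647, 0.2165, 0.1482]
ee_rot: [[0.003, 1.0, -0.002], [1.0, -0.003, -0.001], [-0.001, -0.002, -1.0]]
contact_force: [-0.6, -0.2, -1.0]
gripper_width: 0.314
gripper_force: 59.1
```

Emit:
{"method": "carry_out", "body": {
  "targets": [
    [[0, 0, 0.4], [0, 0, 0]],
    [[0, 0, 0.4], [0, 0, 0]],
    [[0, 0, 0.4], [0, 0, 0]],
    [[0, 0, 0.3], [0, 0, 0]],
    [[0, 0, 0.1], [0, 0, 0]]
  ]
}}

```text
time: 42.28
tool_pos: [0.5644, 0.2168, 0.1078]
ee_rot: [[0.002, 1.0, -0.002], [1.0, -0.002, -0.001], [-0.001, -0.002, -1.0]]
contact_force: [-0.6, 0.3, -1.2]
gripper_width: 0.31
gripper_force: 59.1
```

Emit:
{"method": "carry_out", "body": {
  "targets": [
    [[0, 0, 0.06], [0, 0, 0]],
    [[0, 0, 0.05], [0, 0, 0]],
    [[0, 0, 0.05], [0, 0, 0]],
    [[0, 0, 0], [0, 0, 0]],
    [[0, 0, 0], [0, 0, 0]]
  ]
}}

```text
time: 42.7
tool_pos: [0.5652, 0.2171, 0.1061]
ee_rot: [[0.003, 1.0, 0.0], [1.0, -0.003, 0.0], [0.0, 0.0, -1.0]]
contact_force: [0.7, -0.2, -1.3]
gripper_width: 0.314
gripper_force: 59.1
```

Emit:
{"method": "carry_out", "body": {
  "targets": [
    [[0, 0, 0.03], [0, 0, 0]],
    [[0, 0, 0], [0, 0, 0]],
    [[0, 0, 0], [0, 0, 0]],
    [[0, 0, 0], [0, 0, 0]],
    [[0, 0, 0], [0, 0, 0]]
  ]
}}

```text
time: 43.12
tool_pos: [0.5651, 0.217, 0.1051]
ee_rot: [[0.003, 1.0, 0.0], [1.0, -0.003, 0.0], [0.0, 0.0, -1.0]]
contact_force: [0.2, -0.1, -0.2]
gripper_width: 0.303
gripper_force: 59.1
```

Emit:
{"method": "carry_out", "body": {
  "targets": [
    [[0, 0, 0.04], [0, 0, 0]],
    [[0, 0, 0.03], [0, 0, 0]],
    [[0, 0, 0], [0, 0, 0]],
    [[0, 0, 0], [0, 0, 0]],
    [[0, 0, 0], [0, 0, 0]]
  ]
}}

```text
time: 43.53
tool_pos: [0.5652, 0.2171, 0.1038]
ee_rot: [[0.003, 1.0, 0.0], [1.0, -0.003, 0.0], [0.0, 0.0, -1.0]]
contact_force: [-1.6, -0.8, 5.2]
gripper_width: 0.311
gripper_force: 59.5
```

Emit:
{"method": "carry_out", "body": {
  "targets": [
    [[0, 0, 0], [0, 0, 0]],
    [[0, 0, 0], [0, 0, 0]],
    [[0, 0, 0], [0, 0, 0]],
    [[0, 0, 0], [0, 0, 0]],
    [[0, 0, 0], [0, 0, 0]]
  ],
  "gripper": 0.65
}}

```text
time: 43.95
tool_pos: [0.565, 0.217, 0.103]
ee_rot: [[0.003, 1.0, -0.0], [1.0, -0.003, -0.0], [-0.0, -0.0, -1.0]]
contact_force: [-0.1, -0.5, -0.2]
gripper_width: 0.649
gripper_force: 0.0
```

Emit:
{"method": "carry_out", "body": {
  "targets": [
    [[0, 0, -0.5], [0, 0, 0]],
    [[0, 0, -1], [0, 0, 0]],
    [[0, 0, -1], [0, 0, 0]],
    [[0, 0, -1], [0, 0, 0]],
    [[0, 0, 0], [0, 0, 0]]
  ]
}}

```text
time: 44.37
tool_pos: [0.5665, 0.2175, 0.1974]
ee_rot: [[0.003, 1.0, 0.007], [1.0, -0.003, 0.003], [0.003, 0.007, -1.0]]
contact_force: [1.0, 0.6, 0.8]
gripper_width: 0.649
gripper_force: 0.0
```

Emit:
{"method": "carry_out", "body": {
  "targets": [
    [[0, 0, 0], [0, 0, -0.054]],
    [[0, 0, 0], [0, 0, -0.054]],
    [[0, 0, 0], [0, 0, -0.053]],
    [[0, 0, 0], [0, 0, 0]],
    [[0, 0, 0], [0, 0, 0]]
  ],
  "gripper": 0.45
}}

```text
time: 44.78
tool_pos: [0.5651, 0.217, 0.1912]
ee_rot: [[-0.325, 0.946, 0.0], [0.946, 0.325, 0.0], [-0.0, 0.0, -1.0]]
contact_force: [0.1, 0.0, 0.0]
gripper_width: 0.452
gripper_force: 0.0
```

Run:
```python
from h import *
d=read_camera("scene");c=read_camera("top");s=sense();print(s["tool_pos"],np.round(s["ee_rot"],3).tolist())
cv2.imwrite("pics/s8.png",np.vstack([cv2.resize(d["frame"][160:250,140:400],None,fx=3,fy=3),cv2.resize(c["frame"][140:220,140:400],None,fx=3,fy=3)])[:,:,::-1])
e,p=creamer(c);print("creamer",e,p)
H=hsv(c);m=(H[...,1]<60)&(H[...,2]>150);m[:170]=0;m[240:]=0;m[:,250:250]=0;m[:,:255]=0;m[:,320:]=0
for ce,st,l in blobs(m,100):
    cn,_=cv2.findContours(l.astype(np.uint8),0,1);e=cv2.fitEllipse(cv2.convexHull(cn[0]));print("lid",e,ray(c,e[0],.014))
D=hsv(d);m=(D[...,1]<60)&(D[...,2]>150);m[:195]=0;m[230:]=0;m[:,:170]=0;m[:,225:]=0
for ce,st,l in blobs(m,100):
    cn,_=cv2.findContours(l.astype(np.uint8),0,1);e=cv2.fitEllipse(cv2.convexHull(cn[0]));print("lid sc",e,ray(d,e[0],.014))
```

```text
[0.56510652 0.21701898 0.19103807] [[-0.325, 0.946, 0.0], [0.946, 0.325, 0.0], [0.0, 0.0, -1.0]]
creamer ((263.78326416015625, 189.2819061279297), (21.98850440979004, 24.046466827392578), 69.89269256591797) [0.55211512 0.00652928 0.07      ]
lid ((293.1505432128906, 207.82550048828125), (26.910139083862305, 27.585485458374023), 115.3177719116211) [[ 0.50052276 -0.09092938  0.014     ]]
lid sc ((195.40005493164062, 209.49502563476562), (18.79810905456543, 33.27381896972656), 84.24018859863281) [[ 0.50465512 -0.08738762  0.014     ]]
```

View pics/s8.png

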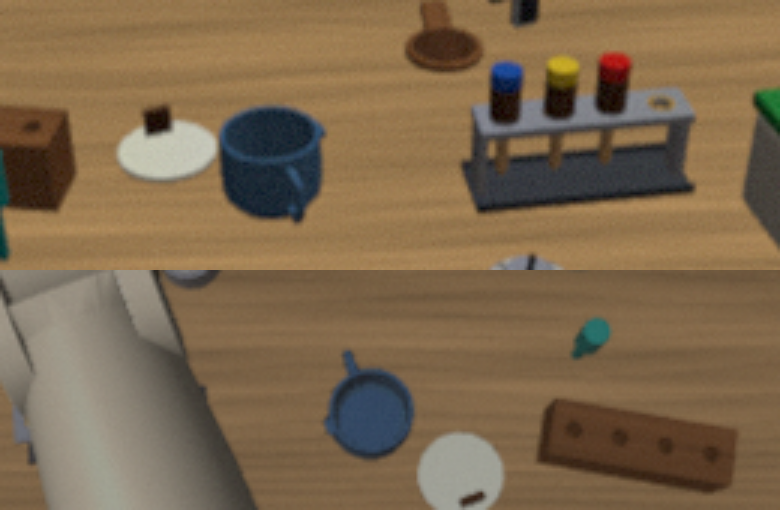

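All three muddlers hang home: blue (507,95), yellow (561,90), red (613,85). The creamer has been knocked towards the robot, now at (371,412) in the top crop, still upright and clear of the lid at (461,475). Next I'll measure its rim precisely in both views.

```bash
cat >> h.py <<'E'
from scipy.optimize import least_squares
def rim(cam,box,far,r=.046,z=.07):
    "robust circle fit (radius known) to the far rim half: blob outline cast on to the rim plane; far = world direction of that half"
    H=hsv(cam);x0,x1,y0,y1=box;m=np.zeros(H.shape[:2],bool);s=H[y0:y1,x0:x1];m[y0:y1,x0:x1]=(s[...,0]>100)&(s[...,0]<125)&(s[...,1]>90)
    b=max(blobs(m,100),key=lambda b:b[1][4]);up=cv2.resize(b[2].astype(np.float32),None,fx=1,fy=1)
    cn,_=cv2.findContours(b[2].astype(np.uint8),0,1);P=ray(cam,max(cn,key=len)[:,0],z)[:,:2];c=P.mean(0)
    for _ in range(5):
        S=P[(P-c)@far>-.005]; c=least_squares(lambda q:np.hypot(*(S-q).T)-r+.0012,c,loss="soft_l1",f_scale=.001).x
    return c,b[1],np.round(1e3*(np.hypot(*(S-c).T)-r),1)
E
python3 - <<'E'
from h import *
c=read_camera("top");d=read_camera("scene")
for cam,box,far in((c,(225,300,140,225),(1,0)),(d,(195,270,180,240),(-1,0))):
    q,s,res=rim(cam,box,np.array(far)); print(q.round(4),s,res)
E
```

```text
[0.5566 0.0059] [249, 168, 28, 34, 531] [ 24.2  21.2  17.   14.   11.1   6.8   3.8   0.9  -0.2  -1.    1.1   1.
  -1.1  -0.5  -2.2  -0.5  -1.1  -1.3  -1.   -0.2   0.9  -0.4   1.4   0.5
  -0.3  -0.8  -1.1  -1.2  -1.1  -0.7  -0.2   0.6  -1.4  -3.1  -6.   -7.1
 -11.6 -13.2 -14.6 -15.8 -13.5 -14.  -10.9 -10.8 -10.4 -12.9 -11.8 -13.4
  -9.1 -13.4 -14.4 -12.5 -12.5 -10.1 -12.  -10.9 -12.2 -10.2 -10.9 -11.3
 -11.4 -11.2  -4.9  -5.1  -5.   -4.6  -4.1  -3.2  -2.2  -3.2  -4.1  -4.6
  -1.8  -1.9  -1.8  -8.   -8.1  -8.   -7.6  -6.9  -6.   -4.8  -3.5  -4.6
  -2.8  -3.2  -3.1  -2.6  -1.6  -0.2  -1.4   0.6  -0.2  -0.7  -1.1  -1.2
  -1.1  -0.8  -0.3   0.5   4.5   8.6  12.7  15.8  20.   23. ]
[0.5751 0.0115] [214, 196, 34, 37, 919] [  2.1  -2.8  -7.7 -12.3  -7.1  -2.2  -1.7  -1.   -0.2   0.8   1.9  -1.2
   0.2   1.8  -0.5   1.4  -0.1  -1.   -1.4  -1.1  -2.8  -4.1  -4.8  -5.1
  -5.6  -2.9   0.3  -1.1   0.5   0.2  -2.1  -1.6  -0.3  -2.1  -0.   -1.5
  -6.9  -4.    0.4  -0.5  -1.3   2.8  -2.4  -2.7  -2.8]
```

```bash
python3 - <<'E'
from h import *
def rim2(cam,box,sgn,r=.046,z=.07):
    x0,x1,y0,y1=box;k=4
    g=cv2.resize(cam["frame"][y0:y1,x0:x1].astype(np.float32),None,fx=k,fy=k,interpolation=cv2.INTER_LINEAR)
    m=cv2.morphologyEx(((g[...,2]-g[...,0])>-5).astype(np.uint8),cv2.MORPH_CLOSE,np.ones((9,9)))
    b=max(blobs(m,500),key=lambda b:b[1][4]);cn,_=cv2.findContours(b[2].astype(np.uint8),0,1)
    P=ray(cam,(max(cn,key=len)[:,0]+.5)/k-.5+[x0,y0],z)[:,:2]; c=P.mean(0)
    for _ in range(8):
        D=P-c; S=P[(D[:,0]*sgn>-.003)&(abs(np.hypot(*D.T)-r)<.006)]
        c=least_squares(lambda q:np.hypot(*(S-q).T)-r,c,loss="soft_l1",f_scale=.001).x if _>1 else least_squares(lambda q:np.hypot(*(P[(P-c)[:,0]*sgn>0]-q).T)-r,c,loss="cauchy",f_scale=.001).x
    e=1e3*(np.hypot(*(S-c).T)-r); return c,len(S),e.mean().round(2),e.std().round(2),np.array(b[1])/k
c=read_camera("top");d=read_camera("scene")
a=rim2(c,(225,300,140,225),1);b=rim2(d,(195,280,180,245),-1);print(a);print(b)
E
sed -i '/^creamerdummy/d' h.py
```

```text
(array([0.55995928, 0.00806256]), 169, np.float64(-0.31), np.float64(1.42), array([  23.  ,   27.  ,   30.  ,   35.75, 2790.75]))
(array([0.56900439, 0.01151531]), 163, np.float64(-0.16), np.float64(0.98), array([  18.25,   15.5 ,   35.  ,   38.  , 4272.  ]))
```

Emit:
{"method": "carry_out", "body": {
  "targets": [
    [[-0.72, -0.508, 0], [0, 0, 0]],
    [[-0.72, -0.508, 0], [0, 0, 0]],
    [[-0.72, -0.508, 0], [0, 0, 0]],
    [[-0.72, -0.508, 0], [0, 0, 0]],
    [[-0.72, -0.508, 0], [0, 0, 0]]
  ]
}}

```text
time: 45.5
tool_pos: [0.5343, 0.1103, 0.1908]
ee_rot: [[-0.328, 0.945, 0.0], [0.945, 0.328, -0.0], [-0.0, 0.0, -1.0]]
contact_force: [0.4, 0.3, 0.2]
gripper_width: 0.447
gripper_force: 0.0
```

Emit:
{"method": "carry_out", "body": {
  "targets": [
    [[-0.72, -0.508, 0], [0, 0, 0]],
    [[-0.72, -0.508, 0], [0, 0, 0]],
    [[-0.72, -0.508, 0], [0, 0, 0]],
    [[-0.72, -0.508, 0], [0, 0, 0]],
    [[-0.72, -0.508, 0], [0, 0, 0]]
  ]
}}

```text
time: 45.92
tool_pos: [0.5038, 0.0043, 0.1909]
ee_rot: [[-0.328, 0.945, 0.0], [0.945, 0.328, -0.0], [-0.0, 0.0, -1.0]]
contact_force: [-0.3, -0.2, 0.8]
gripper_width: 0.45
gripper_force: 0.0
```

Emit:
{"method": "carry_out", "body": {
  "targets": [
    [[-0.72, -0.508, 0], [0, 0, 0]],
    [[-0.72, -0.508, 0], [0, 0, 0]],
    [[-0.72, -0.508, 0], [0, 0, 0]],
    [[-0.72, -0.508, 0], [0, 0, 0]],
    [[-0.72, -0.508, 0], [0, 0, 0]]
  ]
}}

```text
time: 46.33
tool_pos: [0.4734, -0.1016, 0.1909]
ee_rot: [[-0.328, 0.945, 0.0], [0.945, 0.328, -0.0], [-0.0, 0.0, -1.0]]
contact_force: [0.2, 0.5, 1.4]
gripper_width: 0.451
gripper_force: 0.0
```

Emit:
{"method": "carry_out", "body": {
  "targets": [
    [[0, 0, 0], [0, 0, 0]],
    [[0, 0, 0], [0, 0, 0]],
    [[0, 0, 0], [0, 0, 0]],
    [[0, 0, 0], [0, 0, 0]],
    [[0, 0, 0], [0, 0, 0]]
  ]
}}

```text
time: 46.75
tool_pos: [0.474, -0.0999, 0.1908]
ee_rot: [[-0.329, 0.944, -0.0], [0.944, 0.329, 0.0], [0.0, 0.0, -1.0]]
contact_force: [0.5, 0.3, -0.7]
gripper_width: 0.448
gripper_force: 0.0
```

Emit:
{"method": "carry_out", "body": {
  "targets": [
    [[0, -0.05, 0.8], [0, 0, 0]],
    [[0, 0, 0.9], [0, 0, 0]],
    [[0, 0, 0.9], [0, 0, 0]],
    [[0, 0, 0.9], [0, 0, 0]],
    [[0, 0, 0.9], [0, 0, 0]]
  ]
}}

```text
time: 47.17
tool_pos: [0.4728, -0.1003, 0.0798]
ee_rot: [[-0.329, 0.944, 0.0], [0.944, 0.329, -0.0], [-0.0, 0.0, -1.0]]
contact_force: [0.7, -0.4, 0.2]
gripper_width: 0.452
gripper_force: 0.0
```

Emit:
{"method": "carry_out", "body": {
  "targets": [
    [[0, 0, 0.8], [0, 0, 0]],
    [[0, 0, 0.6], [0, 0, 0]],
    [[0, 0, 0.4], [0, 0, 0]],
    [[0, 0, 0.1], [0, 0, 0]],
    [[0, 0, 0], [0, 0, 0]]
  ]
}}

```text
time: 47.58
tool_pos: [0.4725, -0.1006, 0.033]
ee_rot: [[-0.329, 0.944, -0.001], [0.944, 0.329, 0.0], [0.0, -0.001, -1.0]]
contact_force: [-0.3, -0.5, 0.6]
gripper_width: 0.448
gripper_force: 0.0
```

Emit:
{"method": "carry_out", "body": {
  "targets": [
    [[0, 0, 0], [0, 0, 0]],
    [[0, 0, 0], [0, 0, 0]],
    [[0, 0, 0], [0, 0, 0]],
    [[0, 0, 0], [0, 0, 0]],
    [[0, 0, 0], [0, 0, 0]]
  ]
}}

```text
time: 48.0
tool_pos: [0.4729, -0.1011, 0.0338]
ee_rot: [[-0.328, 0.945, 0.001], [0.945, 0.328, -0.0], [-0.0, 0.001, -1.0]]
contact_force: [-0.1, -0.1, 0.1]
gripper_width: 0.45
gripper_force: 0.0
```

Emit:
{"method": "carry_out", "body": {
  "targets": [
    [[0.05, 0, 0.1], [0, 0, 0]],
    [[0, 0, 0], [0, 0, 0]],
    [[0, 0, 0], [0, 0, 0]],
    [[0, 0, 0], [0, 0, 0]],
    [[0, 0, 0], [0, 0, 0]]
  ]
}}

```text
time: 48.42
tool_pos: [0.4723, -0.0998, 0.0308]
ee_rot: [[-0.329, 0.945, -0.0], [0.945, 0.329, -0.0], [-0.0, -0.0, -1.0]]
contact_force: [-0.7, -1.3, -0.3]
gripper_width: 0.449
gripper_force: 0.0
```

Emit:
{"method": "carry_out", "body": {
  "targets": [
    [[0, 0, 0], [0, 0, 0]],
    [[0, 0, 0], [0, 0, 0]],
    [[0, 0, 0], [0, 0, 0]],
    [[0, 0, 0], [0, 0, 0]],
    [[0, 0, 0], [0, 0, 0]]
  ],
  "gripper": 0
}}

```text
time: 48.83
tool_pos: [0.4724, -0.0999, 0.031]
ee_rot: [[-0.328, 0.945, 0.0], [0.945, 0.328, -0.0], [-0.0, 0.0, -1.0]]
contact_force: [0.6, 0.4, 2.1]
gripper_width: 0.089
gripper_force: 60.7
```

Emit:
{"method": "carry_out", "body": {
  "targets": [
    [[0, 0, 0], [0, 0, 0]],
    [[0, 0, 0], [0, 0, 0]],
    [[0, 0, 0], [0, 0, 0]],
    [[0, 0, 0], [0, 0, 0]],
    [[0, 0, 0], [0, 0, 0]]
  ]
}}

```text
time: 49.25
tool_pos: [0.4724, -0.0999, 0.031]
ee_rot: [[-0.328, 0.945, 0.0], [0.945, 0.328, -0.0], [-0.0, 0.0, -1.0]]
contact_force: [1.4, 0.1, 4.3]
gripper_width: 0.089
gripper_force: 60.9
```

Emit:
{"method": "carry_out", "body": {
  "targets": [
    [[0, 0, -0.3], [0, 0, 0]],
    [[0, 0, -0.7], [0, 0, 0]],
    [[0, 0, -0.9], [0, 0, 0]],
    [[0, 0, -0.9], [0, 0, 0]],
    [[0, 0, -0.9], [0, 0, 0]]
  ]
}}

```text
time: 49.67
tool_pos: [0.4716, -0.0997, 0.1242]
ee_rot: [[-0.328, 0.945, -0.001], [0.945, 0.328, 0.0], [0.001, -0.001, -1.0]]
contact_force: [0.5, -0.1, -1.3]
gripper_width: 0.085
gripper_force: 60.3
```

Emit:
{"method": "carry_out", "body": {
  "targets": [
    [[0, 0, -0.5], [0, 0, 0]],
    [[0, 0, -0.3], [0, 0, 0]],
    [[0, 0, 0], [0, 0, 0]],
    [[0, 0, 0], [0, 0, 0]],
    [[0, 0, 0], [0, 0, 0]]
  ]
}}

```text
time: 50.08
tool_pos: [0.4717, -0.0997, 0.1419]
ee_rot: [[-0.328, 0.945, -0.002], [0.945, 0.328, 0.0], [0.001, -0.002, -1.0]]
contact_force: [0.1, -0.2, -0.6]
gripper_width: 0.091
gripper_force: 60.4
```

Run:
```python
from h import *
d=read_camera("scene");s=sense();print(s["tool_pos"],np.round(s["ee_rot"],3).tolist())
D=hsv(d);zl=s["tool_pos"][2]-.0305+.014
m=(D[...,1]<60)&(D[...,2]>150);m[:150]=0;m[230:]=0;m[:,:150]=0;m[:,230:]=0
for ce,st,l in blobs(m,100):
    cn,_=cv2.findContours(l.astype(np.uint8),0,1);e=cv2.fitEllipse(cv2.convexHull(cn[0]));print("lid sc",e,ray(d,e[0],zl)-s["tool_pos"])
```

```text
[ 0.47164007 -0.09968045  0.14183456] [[-0.328, 0.945, -0.002], [0.945, 0.328, 0.0], [0.001, -0.002, -1.0]]
lid sc ((191.8277130126953, 175.60789489746094), (17.435148239135742, 34.670291900634766), 85.15701293945312) [[ 0.03301365  0.01228506 -0.0165    ]]
```

Emit:
{"method": "carry_out", "body": {
  "targets": [
    [[0.58, 0.745, 0], [0, 0, 0]],
    [[0.58, 0.745, 0], [0, 0, 0]],
    [[0.58, 0.745, 0], [0, 0, 0]],
    [[0.58, 0.745, 0], [0, 0, 0]],
    [[0.58, 0.745, 0], [0, 0, 0]]
  ]
}}

```text
time: 50.55
tool_pos: [0.5364, 0.0002, 0.1421]
ee_rot: [[-0.328, 0.945, -0.002], [0.945, 0.328, 0.0], [0.001, -0.002, -1.0]]
contact_force: [0.3, 0.1, -0.8]
gripper_width: 0.089
gripper_force: 60.3
```

Emit:
{"method": "carry_out", "body": {
  "targets": [
    [[0, 0, 0.4], [0, 0, 0]],
    [[0, 0, 0.3], [0, 0, 0]],
    [[0, 0, 0.2], [0, 0, 0]],
    [[0, 0, 0.1], [0, 0, 0]],
    [[0, 0, 0], [0, 0, 0]]
  ]
}}

```text
time: 50.97
tool_pos: [0.5355, -0.0015, 0.1173]
ee_rot: [[-0.327, 0.945, -0.002], [0.945, 0.327, -0.0], [0.0, -0.002, -1.0]]
contact_force: [-0.1, 0.2, -0.9]
gripper_width: 0.088
gripper_force: 60.3
```

Emit:
{"method": "carry_out", "body": {
  "targets": [
    [[0, 0, 0], [0, 0, 0]],
    [[0, 0, 0], [0, 0, 0]],
    [[0, 0, 0], [0, 0, 0]],
    [[0, 0, 0], [0, 0, 0]],
    [[0, 0, 0], [0, 0, 0]]
  ]
}}

```text
time: 51.38
tool_pos: [0.5365, -0.0009, 0.1186]
ee_rot: [[-0.328, 0.945, 0.0], [0.945, 0.328, 0.0], [-0.0, 0.0, -1.0]]
contact_force: [0.3, -1.0, -1.6]
gripper_width: 0.09
gripper_force: 60.3
```

Run:
```python
from h import *
d=read_camera("scene");s=sense();print(s["tool_pos"]);crop(d,180,280,150,245,6,"s9.png")
```

```text
[ 0.53648482 -0.00080989  0.11849914]
```

View pics/s9.png

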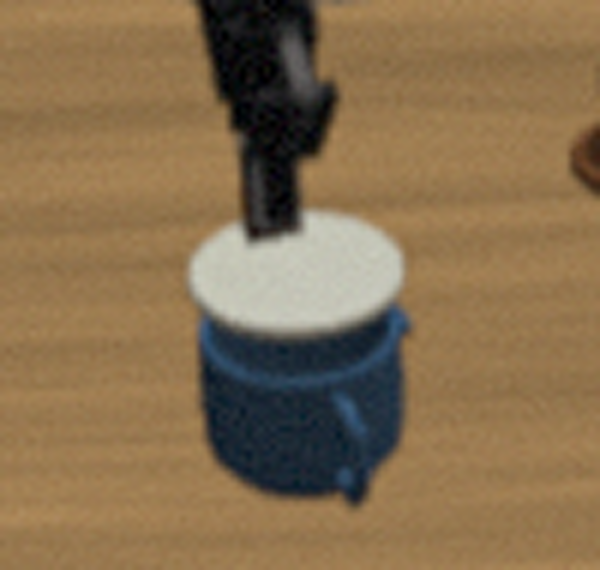

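The lid is held level at (297,272), just above the creamer, whose mouth is centred at ≈(300,340), so it's aligned to about a millimetre. Lower it gently.

Emit:
{"method": "carry_out", "body": {
  "targets": [
    [[0, -0.02, 0.2], [0, 0, 0]],
    [[0, 0, 0.2], [0, 0, 0]],
    [[0, 0, 0.15], [0, 0, 0]],
    [[0, 0, 0.1], [0, 0, 0]],
    [[0, 0, 0], [0, 0, 0]]
  ]
}}

```text
time: 51.85
tool_pos: [0.5355, -0.0009, 0.101]
ee_rot: [[-0.328, 0.945, -0.001], [0.945, 0.328, 0.0], [0.0, -0.001, -1.0]]
contact_force: [-0.5, -0.5, -1.5]
gripper_width: 0.087
gripper_force: 60.3
```

Emit:
{"method": "carry_out", "body": {
  "targets": [
    [[0, 0, 0.1], [0, 0, 0]],
    [[0, 0, 0.1], [0, 0, 0]],
    [[0, 0, 0.05], [0, 0, 0]],
    [[0, 0, 0], [0, 0, 0]],
    [[0, 0, 0], [0, 0, 0]]
  ]
}}

```text
time: 52.27
tool_pos: [0.5359, -0.0009, 0.0958]
ee_rot: [[-0.328, 0.945, -0.0], [0.945, 0.328, -0.0], [0.0, -0.0, -1.0]]
contact_force: [-0.0, 0.2, -1.1]
gripper_width: 0.09
gripper_force: 60.3
```

Emit:
{"method": "carry_out", "body": {
  "targets": [
    [[0, 0, 0.06], [0, 0, 0]],
    [[0, 0, 0.03], [0, 0, 0]],
    [[0, 0, 0], [0, 0, 0]],
    [[0, 0, 0], [0, 0, 0]],
    [[0, 0, 0], [0, 0, 0]]
  ]
}}

```text
time: 52.68
tool_pos: [0.536, -0.0009, 0.0936]
ee_rot: [[-0.328, 0.945, 0.0], [0.945, 0.328, 0.0], [-0.0, 0.0, -1.0]]
contact_force: [1.2, 1.3, -0.9]
gripper_width: 0.086
gripper_force: 60.3
```

Emit:
{"method": "carry_out", "body": {
  "targets": [
    [[0, 0, 0.02], [0, 0, 0]],
    [[0, 0, 0], [0, 0, 0]],
    [[0, 0, 0], [0, 0, 0]],
    [[0, 0, 0], [0, 0, 0]],
    [[0, 0, 0], [0, 0, 0]]
  ]
}}

```text
time: 53.1
tool_pos: [0.5359, -0.0009, 0.0931]
ee_rot: [[-0.328, 0.945, 0.0], [0.945, 0.328, 0.0], [-0.0, 0.0, -1.0]]
contact_force: [-1.0, -0.1, -0.7]
gripper_width: 0.087
gripper_force: 60.5
```

Within about 0.5 mm of seated; release, rise and check.

Emit:
{"method": "carry_out", "body": {
  "targets": [
    [[0, 0, 0], [0, 0, 0]],
    [[0, 0, 0], [0, 0, 0]],
    [[0, 0, 0], [0, 0, 0]],
    [[0, 0, 0], [0, 0, 0]],
    [[0, 0, 0], [0, 0, 0]]
  ],
  "gripper": 0.4
}}

```text
time: 53.52
tool_pos: [0.5359, -0.0009, 0.0931]
ee_rot: [[-0.328, 0.945, 0.0], [0.945, 0.328, 0.0], [-0.0, 0.0, -1.0]]
contact_force: [0.0, -0.8, 0.0]
gripper_width: 0.398
gripper_force: 0.0
```

Emit:
{"method": "carry_out", "body": {
  "targets": [
    [[0, 0, -0.4], [0, 0, 0]],
    [[0, 0, -0.9], [0, 0, 0]],
    [[0, 0, -0.9], [0, 0, 0]],
    [[0, 0, -0.9], [0, 0, 0]],
    [[0, 0, -0.9], [0, 0, 0]]
  ]
}}

```text
time: 53.93
tool_pos: [0.5358, -0.0009, 0.195]
ee_rot: [[-0.328, 0.945, 0.001], [0.945, 0.328, 0.0], [-0.0, 0.001, -1.0]]
contact_force: [0.7, -0.9, -0.5]
gripper_width: 0.399
gripper_force: 0.0
```

Emit:
{"method": "carry_out", "body": {
  "targets": [
    [[0, -0.9, -0.5], [0, 0, 0]],
    [[0, -0.9, 0], [0, 0, 0]],
    [[0, -0.9, 0], [0, 0, 0]],
    [[0, -0.5, 0], [0, 0, 0]],
    [[0, 0, 0], [0, 0, 0]]
  ]
}}

```text
time: 54.35
tool_pos: [0.4589, -0.0278, 0.2071]
ee_rot: [[-0.328, 0.945, 0.001], [0.945, 0.328, -0.0], [-0.001, 0.001, -1.0]]
contact_force: [0.2, 0.5, 0.5]
gripper_width: 0.401
gripper_force: 0.0
```

Run:
```python
from h import *
d=read_camera("scene");c=read_camera("top");print(sense()["time"])
a=cv2.resize(d["frame"][170:290,90:440],(790,271));b=cv2.resize(c["frame"][110:225,140:395],(700,316));b=np.pad(b,((0,0),(0,90),(0,0)))
cv2.imwrite("pics/s10.png",np.vstack([a,b])[:,:,::-1])
```

```text
54.45
```

View pics/s10.png

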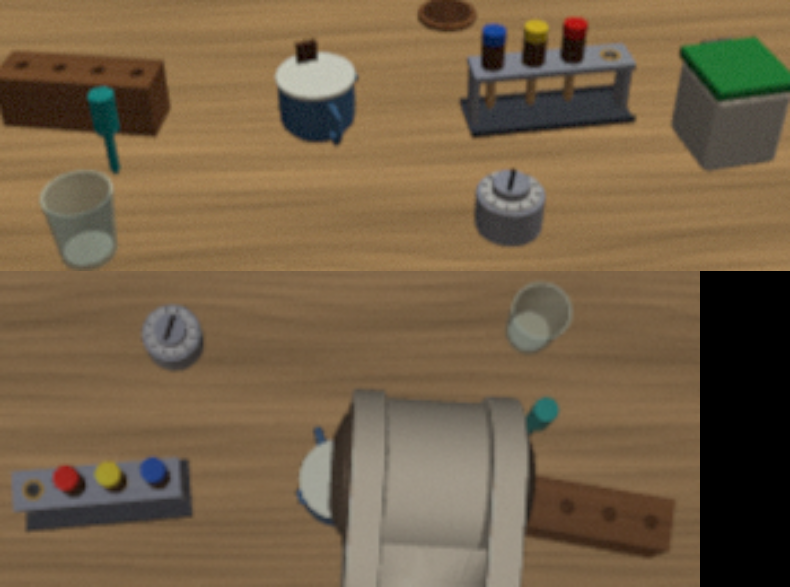

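The lid sits flush on the upright creamer (316,78). Blue, yellow and red hang in the rack (494–575, 45), and nothing else has moved. Hand in.

```bash
python3 -c "
from bench import *
print(sign_off())"
```

```text
the job is handed in; nothing more can be done
None
```

The job is handed in: red, yellow and blue (green was missing) were each dipped and hung fully home in the rack, and the lid is back flush on the upright creamer, which was knocked a few centimetres aside during the run.

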